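# Load garnets into a glass cell and hold it in the microscope's light

## Robot

A 6-joint arm with a two-finger parallel gripper is mounted at the origin on the work surface. World frame = base frame: x ahead of the robot, y to its left, z up, the work surface at z = 0. Lengths are in m, angles in rad, forces in N, time in s.
With the tool pointing down it reaches from about 0.275 to 0.775 m from the base axis. Payload 14.6 kg.
Tool frame: the origin (TCP) lies midway between the tips of the shut fingers; the grasp point (between the pads) lies 19 mm behind it; z points along the fingers, x is the direction in which the jaws open and shut, and the axes are right-handed (so a half turn about z gives the same grasp; the last joint's range is limited). The gripper opens to 85 mm and grips with 20 to 120 N. Pads are 22 mm wide; open, the fingers measure 114 mm over their backs; the gripper's body (76 mm by 85 mm) begins 54 mm behind the grasp point. The pads swing forward as they close: fully open they stand 13 mm farther back than shut.
Start: joints at [1.06, 0.263, -0.048, 1.259, 0, 1.415], TCP at [0.183, 0.492, 0.231] pointing down, gripper open.
Joint ranges: [-2.65, 2.65], [-0.89, 1.7], [-1.18, 1.37], [-2.13, 2.11], [-1.35, 1.29], [-3.14, 3.14]. Speed limits (rad/s): [1.89, 1.89, 2.57, 2.79, 3.14, 3.14].

## Interface

Orientations are given as a 3x3 rotation matrix whose columns are the frame's x, y, z axes.
In Python, from bench import telemetry, optics, robot gives the robot as it stands.
- The arm moves only by the shell command python3 -m jog 'ROWS' [OPENING] [FORCE]. ROWS is JSON, a list that holds one entry, the list of rows, each a list of 4 numbers: the shift along the tool's x, y, z each as a share of 0.2 m, from -1 to 1, then the turn about the tool's z as a share of 0.5 rad, from -1 to 1. A call has 1 to 8 rows; each row is the pose to reach, as a shift and turn from the pose commanded when the call began, along the tool's axes at that moment; what a row does not reach only later rows make up. A row lasts 1/12 s, in which the tool goes at most 41.7 mm and 7.16 degrees, less where a joint would pass 70% of its speed; a pose out of reach is approached as far as the arm can. A call with a number of a shift or a turn outside -1 to 1 is refused whole. A call with a gripper value outside its range is refused whole. OPENING is the closure, from 0 (fully open) to 1 (shut), set as the call begins (- or left out, the last holds). The fingers move at their own pace and stop on an object; FORCE is the grip in N (left out, the last holds). Time passes only in rows, so rows that repeat a pose let the fingers close. It gives the time, the measured TCP pose, the force and the opening at its end, in the units of the state.
- telemetry.observe(): the state, without advancing time (a new reading comes with each control period).
- optics.snapshot(name): name is "scene" or "side" or "wrist"; returns (picture, depth): 420x560x3 uint8, red, green, blue; 420x560 float32, m along the optical axis (not along the pixel's ray), 0 where there is no reading.
- optics.camera_model(name): a dict with "fx", "fy", "cx", "cy" (pixels), "R" (3x3) and "t" (3): a world point X has camera coordinates R X + t; the wrist camera has in their place "hand_eye" (4x4, takes a point from camera to tool coordinates, whose origin is the TCP and whose axes are the tool frame's). Camera axes: x right, y down, z forward; pixel columns grow to the right and rows downward; lengths in m; the calibration is good to about 2 mm. A picture is of the moment at which its call begins: read the wrist's pose just before it. camera_model takes no time and is no camera call.
- robot.close_job(): hands the job in, once; it reports no verdict.
The state is a dict: "clock": time; "q": joint angles; "qvel": joint speeds; "tau": joint torques, N m; "ee_pos": TCP position; "tcp_rot": TCP orientation; "force": force on the tool from outside, world axes, zero at the start; "torque": the same for the moment, N m; "gripper_width": opening from 0.0 (shut) to 1.0 (fully open).
Only numpy, scipy, OpenCV 4.12 (cv2) and the standard library are available. Lean on these libraries where they do the work, as an engineer would, in place of code of your own. Each camera call takes 0.05 s, during which the arm holds its last target.

## Task

Tip the three garnets from the steel scoop through the funnel into the glass cell, put the scoop back down on the bench, then lift the funnel off and stand it on the white pad. Then pick the cell up by its two frosted sides only, never touching the clear windows, and hold it upright in the beam of the horizontal microscope, midway between lamp and lens and centred on them, with the clear windows facing the lamp and the lens. Finish while still holding it there; do not bump the microscope or disturb the other things on the bench.

Things in the scene. Friction and masses are not known exactly. Their poses are not given: they have to be found in the camera images.
- scoop_grip (a point): Grip point in the upright black tab (24 mm along x, 10 mm thick in y, 56 mm high) of the loose steel scoop holding the garnets; 40 mm above its underside. -x points along the channel to the open nose (starts roughly towards the robot), z up. 70 g. The channel (27 mm wide, walls 24 mm high) runs from 15 to 107 mm in front (-x) of this point.
- scoop_nose (a point): Pouring lip: top of the channel floor at the scoop's open nose, 107 mm in front (-x) of scoop_grip and 29.5 mm lower; same axes. The floor rises 12 degrees over the last 35 mm, so the stones stay in until the nose is tipped down by more than about 26 degrees (0.45 rad); at 45 degrees they all roll out in single file.
- scoop: The same scoop; origin on its underside, 52 mm in front (-x) of the grip point; z up.
- stone_a: Dark red garnet, a rounded crystal 16.5 mm across, 10 g; origin at its centre. It starts in the scoop. It rolls on slopes above about 14 degrees.
- stone_b: Second garnet, the same; starts in the scoop.
- stone_c: Third garnet, the same; starts in the scoop.
- cell_mid (a point): Centre (half-way up) of the loose open square glass cell, 38 x 38 mm outside, 64 mm high, bore 30 x 30 mm, floor 5 mm, about 85 g empty. x points through the two white frosted sides (outer faces at x = +-19 mm), the only ones to grip; y through the two clear windows (y = +-19 mm); z up. It starts in the stand's recess, the funnel on top.
- cell: The same cell; origin in the middle of its underside, 32 mm below cell_mid; same axes.
- cell_windows: The two clear windows of the cell (part of it, each 30 mm wide, 4 mm thick, the full height); origin and axes as cell. Not to be touched by the robot.
- stand: Fixed grey cell stand, 84 x 84 x 12 mm, origin under its centre. Its square recess is 6 mm deep and about 1.5 mm wider than the cell on each side; lift the cell straight up.
- funnel_band (a point): Centre of the upright rim band of the loose whitish funnel: band 60 mm outside, 56 mm inside diameter, 20 mm high, its top edge (the mouth) 9 mm above this point; then a cone and a stem 27 mm wide that ends flat 49 mm below this point. It starts on the cell, stem 14 mm inside, this point 67 mm above cell_mid. It can stand on its stem. 50 g.
- funnel: The same funnel; origin at the stem's lower end, 49 mm below funnel_band.
- pad: Fixed white plastic pad, 100 x 100 x 3 mm, origin under its centre: where the funnel is to stand. Free at the start.
- beam (a point): Point of the light path midway between lamp lens and objective, 130 mm above the bench. y along the light (lamp lens 83 mm away at -y, objective 85 mm away at +y), x level across it, z up. The gap above the base plate is empty. Lamp housing 74 mm thick, top 167 mm high; the microscope body starts 130 mm away at +y, up to 205 mm high.
- microscope: The fixed beige horizontal microscope: base plate 150 mm (x) by 460 mm (y, from -200 to +260) by 16 mm high, black lamp on -y, objective and eyepieces on +y, the space between open to above. Origin on the bench under the beam point; axes as the beam point.
- jar_a: Bystander: clear jar of garnets with white lid, 68 mm wide, 102 mm high; origin under its centre.
- jar_b: Bystander: a second such jar.
- jar_c: Bystander: a third such jar.
- dish: Bystander: round glass dish with garnets, 90 mm wide, 15 mm high.
- tweezers: Bystander: steel tweezers lying flat, 122 mm long along x, 9 mm high.
- loupe: Bystander: folding steel loupe, 62 x 28 x 18 mm.
- blower: Bystander: standing red rubber dust blower, 54 mm wide, 98 mm high.
Mind the look-alikes: they are no part of the job. What is shaped like the funnel but orange, purple or red is not meant.

How it is judged:
By the outcome, as a careful person would: the job done as asked, in the order asked, and still so for the second after the job is handed in, while the arm keeps its last pose, push and grip.
It also fails if it takes over 72 s, if anything falls off the work surface, if the arm or the gripper's body presses on something with over 40 N, if the wrist force passes 120 N, or if a joint passes its speed limit or range.

## Working session

There is one attempt and no reset: what is moved stays moved. The work goes in short steps, Python scripts to look and compute and a shell command to move; the robot and the scene stay as the last step left them, time stands still between calls to the robot, and variables do not carry over. Pictures are saved under pics/ and viewed, and the job is handed in when it is done.

```bash
ls; mkdir -p pics
python3 - <<'E'
from bench import telemetry, optics, robot
import cv2,numpy as np
s=telemetry.observe(); print(s)
for n in ("scene","side"):
    p,d=optics.snapshot(n); cv2.imwrite(f"pics/{n}0.png",p[:,:,::-1]); np.save(f"pics/{n}0.npy",d)
    print(optics.camera_model(n))
print(optics.camera_model("wrist"))
E
```

```text
pics
{'clock': 0.0, 'q': array([ 1.05972237e+00,  2.63547019e-01, -4.89183807e-02,  1.25933984e+00,
        1.20482856e-05,  1.41549302e+00]), 'qvel': array([-1.77821018e-03, -6.10036740e-04,  8.83542316e-04,  7.31899976e-04,
        6.83277324e-05,  9.27086644e-04]), 'tau': array([ 9.36958932e-04, -6.37612438e+01,  3.84563255e+01,  1.36288017e-02,
        9.74329464e-05,  2.16615854e-05]), 'ee_pos': array([0.18274937, 0.49191174, 0.23081939]), 'tcp_rot': array([[ 3.48312617e-01,  9.37378294e-01, -5.03984219e-04],
       [ 9.37377902e-01, -3.48312941e-01, -8.74103922e-04],
       [-9.94910269e-04, -1.67962245e-04, -9.99999491e-01]]), 'force': array([-0.53386004, -0.43566362, -0.05824585]), 'torque': array([ 0.0073823 ,  0.02594125, -0.00487782]), 'gripper_width': 0.9960127120715483}
{'fx': 401.1893867018864, 'fy': 401.1893867018864, 'cx': 279.3953881471386, 'cy': 210.49333842520363, 'R': array([[ 0.78184714,  0.62346107, -0.00336789],
       [ 0.49736869, -0.62696095, -0.59962018],
       [-0.37595137,  0.46713624, -0.80027764]]), 't': array([-0.42964049, -0.25408623,  1.17538623])}
{'fx': 436.1667652265416, 'fy': 436.1667652265416, 'cx': 276.7883412953314, 'cy': 208.23526229199607, 'R': array([[-0.98381977, -0.17879253, -0.01148417],
       [-0.12994488,  0.75622246, -0.64128147],
       [ 0.12334093, -0.62941308, -0.76721978]]), 't': array([0.55753477, 0.17161296, 0.90320714])}
{'fx': 316.6451838389617, 'fy': 316.6451838389617, 'cx': 275.04834163607495, 'cy': 206.70011816118856, 'hand_eye': array([[ 9.99999527e-01,  6.40475889e-04,  7.31971170e-04,
         9.63532393e-04],
       [-8.27735631e-04,  9.55594471e-01,  2.94683766e-01,
        -7.58474582e-02],
       [-5.10729755e-04, -2.94684233e-01,  9.55594549e-01,
        -1.42515418e-01],
       [ 0.00000000e+00,  0.00000000e+00,  0.00000000e+00,
         1.00000000e+00]])}
```

View pics/scene0.png

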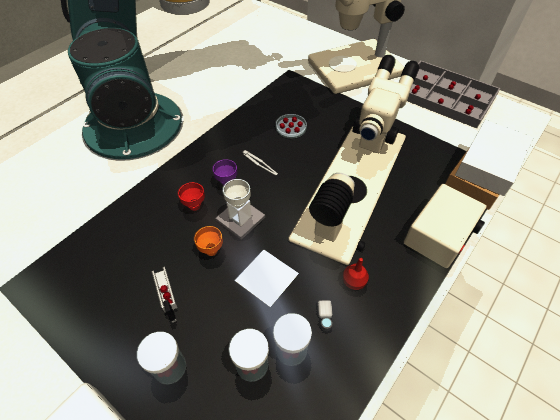

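View pics/side0.png

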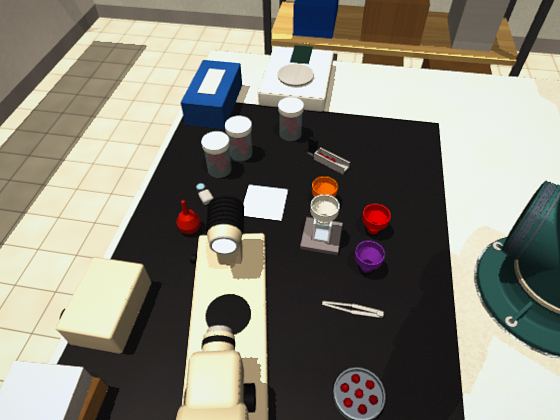

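```bash
cat > h.py <<'E'
import numpy as np, cv2
from bench import telemetry, optics, robot
def cloud(n,p,d,pose=None):
    m=optics.camera_model(n)
    v,u=np.mgrid[0:420,0:560]
    c=np.stack([(u-m['cx'])/m['fx']*d,(v-m['cy'])/m['fy']*d,d],-1)
    if n=='wrist':
        H=m['hand_eye']; c=c@H[:3,:3].T+H[:3,3]
        return c@pose[1].T+pose[0]
    return (c-m['t'])@m['R']
def snap(n,tag):
    s=telemetry.observe(); p,d=optics.snapshot(n)
    cv2.imwrite(f"pics/{tag}.png",p[:,:,::-1])
    X=cloud(n,p,d,(s['ee_pos'],s['tcp_rot'])); X[d<=0]=np.nan
    np.savez(f"pics/{tag}.npz",p=p,d=d,X=X)
    return p,d,X,s
def proj(n,P):
    m=optics.camera_model(n); c=m['R']@np.array(P)+m['t']
    return m['fx']*c[0]/c[2]+m['cx'],m['fy']*c[1]/c[2]+m['cy']
E
python3 - <<'E'
from h import *
for n in ("scene","side"):
    p=cv2.imread(f"pics/{n}0.png")[:,:,::-1]; d=np.load(f"pics/{n}0.npy")
    X=cloud(n,p,d); X[d<=0]=np.nan; np.savez(f"pics/{n}0.npz",p=p,d=d,X=X)
    np.set_printoptions(precision=3,suppress=True)
    pts={'scene':dict(tabtop=(171,313),nose=(160,270),stone=(166,293),funnel=(236,187),funl=(236,200),stand=(255,222),padc=(267,278),lamp=(333,195),obj=(368,130),base=(310,235),jar=(158,345),dish=(291,126),purple=(224,167),orange=(208,235),tw=(260,162),blower=(356,278),loupe=(325,310)),
     'side':dict(tab=(314,155),scoop=(333,162),funnel=(324,203),stand=(320,240),pad=(266,202),lamp=(225,210),lens=(224,246),base=(240,290),disk=(228,315),obj=(217,338))}[n]
    for k,(u,v) in pts.items(): print(n,k,X[v,u])
    # topdown heightmap
    G=np.zeros((500,500)) # x 0..1,y -0.2..0.8, 2mm
    x,y,z=X.reshape(-1,3).T; ok=np.isfinite(x)&(x>0)&(x<1)&(y>-.5)&(y<.5)
    img=np.zeros((500,500,3),np.uint8); order=np.argsort(z[ok]); 
    i=((x[ok]-0)/.002).astype(int)[order]; j=((y[ok]+.5)/.002).astype(int)[order]
    img[499-i,499-j]=p.reshape(-1,3)[ok][order]
    cv2.imwrite(f"pics/top_{n}.png",img[:,:,::-1])
print(proj('scene',[.183,.492,.23]))
E
```

```text
scene tabtop [ 0.543 -0.332  0.04 ]
scene nose [ 0.43  -0.273 -0.001]
scene stone [ 0.491 -0.305  0.016]
scene funnel [ 0.458 -0.043  0.09 ]
scene funl [ 0.495 -0.081  0.109]
scene stand [ 0.515 -0.049  0.009]
scene padc [ 0.628 -0.141 -0.001]
scene lamp [0.672 0.019 0.165]
scene obj [0.616 0.253 0.141]
scene base [ 0.64  -0.001  0.014]
scene jar [ 0.598 -0.394  0.1  ]
scene dish [0.375 0.273 0.008]
scene purple [0.352 0.021 0.032]
scene orange [ 0.466 -0.153  0.03 ]
scene tw [ 0.389  0.117 -0.004]
scene blower [ 0.787 -0.047  0.048]
scene loupe [ 0.771 -0.13   0.016]
side tab [ 0.523 -0.308  0.017]
side scoop [ 0.471 -0.284  0.023]
side funnel [ 0.477 -0.085  0.088]
side stand [ 0.475 -0.038  0.015]
side pad [ 0.619 -0.139  0.002]
side lamp [0.661 0.03  0.164]
side lens [0.651 0.089 0.129]
side base [0.623 0.115 0.015]
side disk [0.632 0.174 0.017]
side obj [0.609 0.279 0.156]
(np.float64(286.15146093885807), np.float64(-1.6835414340686157))
```

```bash
python3 -m jog '[[[-0.78,0.74,0,0],[-0.78,0.74,0,0],[-0.78,0.74,0,0],[-0.78,0.74,0,0],[-0.78,0.74,0,0],[-0.78,0.74,0,0]]]' 0.0 20; python3 -m jog '[[[-0.78,0.74,0,0],[-0.78,0.74,0,0],[-0.78,0.74,0,0],[-0.78,0.74,0,0],[-0.78,0.74,0,0],[-0.78,0.74,0,0]]]'
python3 - <<'E'
from h import *
p,d,X,s=snap('wrist','w1'); print(s['ee_pos'],s['clock'])
E
```

```text
clock: 0.6
ee_pos: [0.2684, 0.2901, 0.2312]
tcp_rot: [[0.352, 0.936, 0.0], [0.936, -0.352, -0.001], [-0.001, 0.001, -1.0]]
force: [0.7, 0.4, 0.9]
gripper_width: 1.003
clock: 1.1
ee_pos: [0.353, 0.093, 0.2312]
tcp_rot: [[0.351, 0.936, 0.0], [0.936, -0.351, -0.001], [-0.001, 0.001, -1.0]]
force: [-0.9, 1.1, -1.4]
gripper_width: 0.996
[0.35298957 0.09299921 0.23120934] 1.1
```

View pics/w1.png

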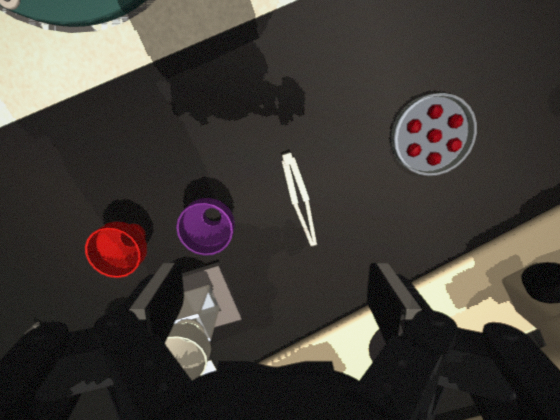

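```bash
python3 -m jog '[[[-0.78,0.74,0,0.13],[-0.78,0.74,0,0.13],[-0.78,0.74,0,0.13],[-0.78,0.74,0,0.13],[-0.78,0.74,0,0.13],[-0.78,0.74,0,0.13]]]'; python3 -m jog '[[[-0.78,0.6,0,0.13],[-0.78,0.6,0,0.13],[-0.78,0.6,0,0.13],[-0.78,0.6,0,0.13],[-0.78,0.6,0,0.13],[-0.78,0.6,0,0.13],[-0.78,0.6,0,0.13]]]'
python3 - <<'E'
from h import *
p,d,X,s=snap('wrist','w2'); print(s['ee_pos'],s['clock'])
E
```

```text
clock: 1.65
ee_pos: [0.4381, -0.1057, 0.2306]
tcp_rot: [[0.411, 0.911, 0.0], [0.911, -0.411, -0.001], [-0.001, 0.001, -1.0]]
force: [0.4, 0.9, -0.7]
gripper_width: 0.999
clock: 2.23
ee_pos: [0.482, -0.2934, 0.2303]
tcp_rot: [[0.468, 0.884, -0.001], [0.884, -0.468, 0.001], [0.0, -0.001, -1.0]]
force: [-0.5, -0.1, 1.0]
gripper_width: 1.0
[ 0.48204043 -0.29339687  0.23030453] 2.2333
```

View pics/w2.png

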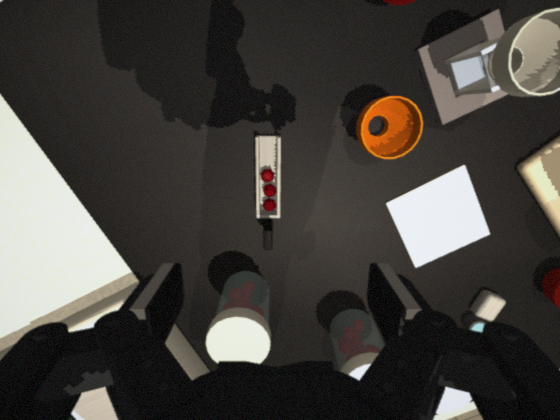

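```bash
cat > m1.py <<'E'
from h import *
np.set_printoptions(precision=4,suppress=True)
z=np.load('pics/w2.npz'); X=z['X']; p=z['p'].astype(int)
S=np.load('pics/scene0.npz')['X']
# tab
for nm,sl in dict(tab=(slice(215,260),slice(255,280)),chan=(slice(128,222),slice(248,290))).items():
    Q=X[sl].reshape(-1,3)
    print(nm)
    for lo,hi in ((.010,.02),(.02,.028),(.028,.045),(.045,.07)):
        q=Q[(Q[:,2]>lo)&(Q[:,2]<hi)]
        if len(q)>3: print(lo,hi,len(q),q.mean(0),q.min(0),q.max(0))
q=X[128:222,248:290].reshape(-1,3); q=q[(q[:,2]>.016)&(q[:,2]<.034)]
c=q[:,:2].mean(0);r=cv2.minAreaRect(q[:,:2].astype(np.float32));print('rect',r)
q=X[215:262,252:282].reshape(-1,3); q=q[(q[:,2]>.045)]
if len(q)>3: print('tabrect',cv2.minAreaRect(q[:,:2].astype(np.float32)),q[:,2].max())
# jars lids
for nm,Y in (('w',X),('s',S)):
    q=Y.reshape(-1,3); q=q[(q[:,2]>.09)&(q[:,2]<.11)&(q[:,0]>.5)&(q[:,1]<-.15)&(q[:,0]<.85)&(q[:,1]>-.6)]
    G=np.zeros((200,250),np.uint8); G[((q[:,0]-.5)/.002).astype(int),((q[:,1]+.6)/.002).astype(int)]=255
    G=cv2.dilate(G,np.ones((3,3)));n,l,st,ce=cv2.connectedComponentsWithStats(G)
    for i in range(1,n):
        if st[i][4]>200: print(nm,'jar',ce[i][1]*.002+.5,ce[i][0]*.002-.6,st[i][2:4]*2,st[i][4]*4)
E
python3 m1.py
```

```text
tab
0.01 0.02 11 [ 0.5208 -0.3215  0.018 ] [ 0.5192 -0.3254  0.0151] [ 0.5233 -0.3178  0.0199]
0.02 0.028 88 [ 0.5174 -0.3199  0.0239] [ 0.5095 -0.3315  0.0204] [ 0.5234 -0.3077  0.028 ]
0.028 0.045 46 [ 0.5209 -0.3215  0.0369] [ 0.519  -0.3263  0.0281] [ 0.5238 -0.3178  0.0447]
0.045 0.07 206 [ 0.5296 -0.3259  0.0547] [ 0.5191 -0.3357  0.0454] [ 0.5428 -0.3177  0.0569]
chan
0.01 0.02 576 [ 0.4869 -0.3037  0.0156] [ 0.431  -0.3274  0.01  ] [ 0.5233 -0.2651  0.0199]
0.02 0.028 542 [ 0.482  -0.3007  0.0237] [ 0.431  -0.3315  0.0201] [ 0.5234 -0.2654  0.028 ]
rect ((0.47919005155563354, -0.29926520586013794), (0.0267590694129467, 0.09559114277362823), 62.191776275634766)
tabrect ((0.5307599902153015, -0.3265509009361267), (0.008893625810742378, 0.023796817287802696), 62.32539367675781) 0.056851401907052485
w jar 0.5983647540983607 -0.3983442622950819 [74 72] 3904
w jar 0.7786060606060606 -0.22820385674931126 [48 46] 1452
s jar 0.6026054872280038 -0.4023235572374645 [74 74] 4228
s jar 0.7211153119092628 -0.3017202268431002 [74 72] 4232
s jar 0.761971590909091 -0.23281060606060605 [74 74] 4224
```

```bash
python3 -m jog '[[[0,1,0,0],[0,1,0,0],[0,1,0,0],[0,1,0,0],[0,1,0,0],[0,1,0,0]]]'; python3 -m jog '[[[0,0.3,0,0],[0,0.3,0,0],[0,0.3,0,0],[0,0.3,0,0]]]'; python3 -c "
from h import *
s=telemetry.observe();print(s['q'],s['tcp_rot'].round(4),s['ee_pos'])"
```

```text
clock: 2.78
ee_pos: [0.6617, -0.3854, 0.2294]
tcp_rot: [[0.465, 0.885, -0.001], [0.885, -0.465, 0.001], [0.001, -0.001, -1.0]]
force: [-0.7, 0.4, -0.4]
gripper_width: 0.999
clock: 3.12
ee_pos: [0.7101, -0.4107, 0.2296]
tcp_rot: [[0.466, 0.885, 0.001], [0.885, -0.466, -0.0], [0.0, 0.001, -1.0]]
force: [75.1, -49.9, 69.9]
gripper_width: 1.003
[-6.23595074e-01  9.99574015e-01  1.36777007e+00  1.93792785e+00
  3.96651552e-04 -1.39252018e-01] [[ 4.656e-01  8.850e-01  1.100e-03]
 [ 8.850e-01 -4.656e-01 -3.000e-04]
 [ 2.000e-04  1.100e-03 -1.000e+00]] [ 0.71014855 -0.41067955  0.22956368]
```

```bash
python3 -m jog '[[[0,-0.25,0,0],[0,-0.25,0,0],[0,-0.25,0,0]]]'; python3 -c "
from h import *
s=telemetry.observe();print(s['q'],s['tcp_rot'].round(4),s['ee_pos'],s['force'])"
```

```text
clock: 3.37
ee_pos: [0.6777, -0.3946, 0.2299]
tcp_rot: [[0.466, 0.885, 0.001], [0.885, -0.466, -0.0], [0.0, 0.001, -1.0]]
force: [1.2, -1.3, 1.1]
gripper_width: 0.998
[-6.31137284e-01  8.01281731e-01  9.09990082e-01  1.67869905e+00
  3.43840308e-04 -1.46916136e-01] [[ 4.655e-01  8.850e-01  9.000e-04]
 [ 8.850e-01 -4.655e-01 -2.000e-04]
 [ 2.000e-04  8.000e-04 -1.000e+00]] [ 0.67772605 -0.39462486  0.2299112 ] [ 1.20418047 -1.30987654  1.13568376]
```

```bash
python3 -m jog '[[[-0.04,-0.74,0.4,0],[-0.04,-0.74,0.4,0],[-0.04,-0.74,0.4,0],[-0.04,-0.74,0.4,0],[-0.04,-0.74,0.4,0],[-0.04,-0.74,0.4,0]]]'
cat > rel.py <<'E'
import sys
from h import *
s=telemetry.observe(); T=np.array(eval(sys.argv[1])); R=s['tcp_rot']
d=R.T@(T-s['ee_pos']); print('ee',s['ee_pos'].round(4),'units',(d/.2).round(3),'mm',(d*1e3).round(1),'yaw',np.degrees(np.arctan2(R[1,0],R[0,0])).round(2),'F',s['force'].round(1),'w',round(s['gripper_width'],3),'t',round(s['clock'],2),'v',np.abs(s['qvel']).max().round(3))
E
python3 rel.py '[.5422,-.3326,.048]'
```

```text
clock: 3.87
ee_pos: [0.5397, -0.3307, 0.1506]
tcp_rot: [[0.466, 0.885, 0.001], [0.885, -0.466, -0.0], [0.0, 0.001, -1.0]]
force: [-0.1, -0.6, 0.4]
gripper_width: 1.001
ee [ 0.5397 -0.3307  0.1506] units [-0.003  0.015  0.513] mm [ -0.6   3.  102.6] yaw 62.25 F [-0.1 -0.6  0.4] w 1.001 t 3.87 v 0.913
```

```bash
python3 -m jog '[[[0,0,0.4,0],[0,0,0.4,0],[0,0,0.4,0],[0,0,0.4,0]]]'; python3 rel.py '[.5422,-.3326,.048]'
```

```text
clock: 4.2
ee_pos: [0.5423, -0.3328, 0.0715]
tcp_rot: [[0.466, 0.885, 0.0], [0.885, -0.466, 0.0], [0.0, -0.0, -1.0]]
force: [-0.0, 0.2, 0.5]
gripper_width: 1.003
ee [ 0.5423 -0.3328  0.0715] units [ 0.    -0.001  0.117] mm [ 0.1 -0.2 23.5] yaw 62.23 F [-0.   0.2  0.5] w 1.003 t 4.2 v 0.082
```

Good alignment. Lower to the tip grasp and close on the tab softly.

```bash
python3 -m jog '[[[0,0,0.12,0],[0,0,0.12,0]]]'; python3 -m jog '[[[0,0,0,0],[0,0,0,0],[0,0,0,0],[0,0,0,0],[0,0,0,0],[0,0,0,0]]]' 1 20
python3 - <<'E'
from h import *
snap('wrist','w3')
E
```

```text
clock: 4.37
ee_pos: [0.5433, -0.334, 0.0475]
tcp_rot: [[0.466, 0.885, 0.002], [0.885, -0.466, -0.001], [-0.0, 0.002, -1.0]]
force: [-1.1, 0.3, -1.1]
gripper_width: 0.997
clock: 4.87
ee_pos: [0.5431, -0.3348, 0.0481]
tcp_rot: [[0.467, 0.884, 0.003], [0.884, -0.467, -0.002], [-0.0, 0.003, -1.0]]
force: [-0.4, -0.6, -1.2]
gripper_width: 0.144
```

View pics/w3.png

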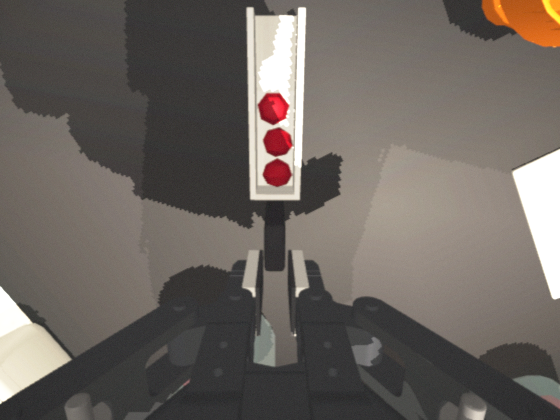

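```bash
python3 -m jog '[[[0,0,0,0],[0,0,0,0],[0,0,0,0]]]'
python3 - <<'E'
from h import *
snap('wrist','w4')
E
```

```text
clock: 5.17
ee_pos: [0.5432, -0.3349, 0.048]
tcp_rot: [[0.467, 0.884, 0.003], [0.884, -0.467, -0.002], [-0.0, 0.003, -1.0]]
force: [0.1, -0.2, 4.8]
gripper_width: 0.106
```

View pics/w4.png

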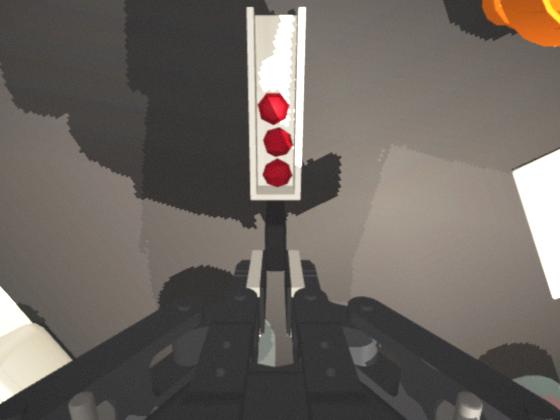

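```bash
cat > tilt.py <<'E'
import sys
from h import *
p,d,X,s=snap('wrist',sys.argv[1]); 
# steel wall tops: sample in box left of tool; local tool coordinates
R=s['tcp_rot'];Y=(X-s['ee_pos'])@R
u,v=np.meshgrid(np.arange(560),np.arange(420))
m=(np.abs(Y[...,0])<.02)&(Y[...,1]<-.012)&(Y[...,1]>-.14)&(Y[...,2]>-.0)&(Y[...,2]<.14)&(X[...,2]>.004)&np.isfinite(Y[...,0])
q=Y[m]; col=p[m].astype(int)
st=(col[:,0]>col[:,1]*2)&(col[:,0]>60)
print('stones pix',st.sum())
w=(np.abs(np.abs(q[:,0])-.0145)<.003)&~st
for lo in np.arange(-.13,-.01,.01):
    k=w&(q[:,1]>lo)&(q[:,1]<lo+.01)
    if k.sum()>3: print(f"y {lo+.005:.3f} top z(tool, down+) {np.percentile(q[k,2],5):.4f} n{k.sum()}")
print('t',s['clock'],s['ee_pos'],s['force'],s['gripper_width'])
E
python3 -m jog '[[[0,0,-0.05,0],[0,0,-0.05,0],[0,0,-0.05,0]]]' ; python3 tilt.py w5
```

```text
clock: 5.47
ee_pos: [0.5432, -0.3348, 0.0581]
tcp_rot: [[0.467, 0.884, 0.003], [0.884, -0.467, -0.002], [-0.0, 0.004, -1.0]]
force: [0.7, -0.5, -1.2]
gripper_width: 0.107
stones pix 1774
y -0.125 top z(tool, down+) 0.0269 n4
y -0.115 top z(tool, down+) 0.0254 n229
y -0.105 top z(tool, down+) 0.0252 n241
y -0.095 top z(tool, down+) 0.0249 n215
y -0.085 top z(tool, down+) 0.0249 n220
y -0.075 top z(tool, down+) 0.0246 n207
y -0.065 top z(tool, down+) 0.0242 n183
y -0.055 top z(tool, down+) 0.0241 n199
y -0.045 top z(tool, down+) 0.0243 n165
y -0.035 top z(tool, down+) 0.0240 n171
y -0.025 top z(tool, down+) 0.0239 n28
t 5.4667 [ 0.54320134 -0.33481886  0.05813806] [ 0.68466602 -0.45415942 -1.23159571] 0.10680993212258173
```

View pics/w5.png

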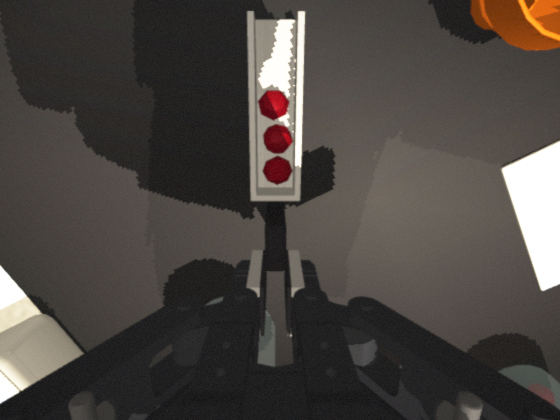

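```bash
python3 -m jog '[[[0,0,0,0],[0,0,0,0]]]' 0.91 20; python3 tilt.py w6 | sed -n '2,4p;10,14p'; python3 -m jog '[[[0,0,0,0],[0,0,0,0]]]' 0.895 20; python3 tilt.py w7| sed -n '2,4p;10,14p'
```

```text
clock: 5.68
ee_pos: [0.5428, -0.3345, 0.0573]
tcp_rot: [[0.467, 0.884, 0.002], [0.884, -0.467, -0.001], [-0.0, 0.002, -1.0]]
force: [-0.2, 0.3, -0.9]
gripper_width: 0.102
y -0.115 top z(tool, down+) 0.0256 n230
y -0.105 top z(tool, down+) 0.0254 n235
y -0.095 top z(tool, down+) 0.0254 n213
y -0.035 top z(tool, down+) 0.0241 n175
y -0.025 top z(tool, down+) 0.0238 n25
t 5.6833 [ 0.5428473  -0.33453762  0.05733712] [-0.19903112  0.2958266  -0.94098057] 0.10169547933342583
clock: 5.9
ee_pos: [0.5429, -0.3346, 0.0574]
tcp_rot: [[0.467, 0.884, 0.002], [0.884, -0.467, -0.001], [-0.0, 0.003, -1.0]]
force: [-0.4, 0.4, -1.0]
gripper_width: 0.106
y -0.115 top z(tool, down+) 0.0259 n224
y -0.105 top z(tool, down+) 0.0257 n237
y -0.095 top z(tool, down+) 0.0253 n213
y -0.035 top z(tool, down+) 0.0239 n170
y -0.025 top z(tool, down+) 0.0243 n28
t 5.9 [ 0.54291672 -0.33462097  0.05744324] [-0.43288569  0.36328545 -1.03291291] 0.10585145786618368
```

```bash
python3 -m jog '[[[0,0,0,0],[0,0,0,0]]]' 0.885 20; python3 tilt.py w8 | sed -n '2,4p;10,14p'; python3 -m jog '[[[0,0,0,0],[0,0,0,0]]]' 0.875 20; python3 tilt.py w9| sed -n '2,4p;10,14p'
```

```text
clock: 6.12
ee_pos: [0.543, -0.3347, 0.0576]
tcp_rot: [[0.467, 0.884, 0.002], [0.884, -0.467, -0.001], [-0.0, 0.003, -1.0]]
force: [0.7, 0.4, -0.9]
gripper_width: 0.11
y -0.115 top z(tool, down+) 0.0320 n163
y -0.105 top z(tool, down+) 0.0312 n214
y -0.095 top z(tool, down+) 0.0304 n205
y -0.035 top z(tool, down+) 0.0257 n170
y -0.025 top z(tool, down+) 0.0252 n49
t 6.1167 [ 0.54296752 -0.33466391  0.05758187] [ 0.69362699  0.43885997 -0.92398149] 0.10982272663852195
clock: 6.33
ee_pos: [0.543, -0.3347, 0.0577]
tcp_rot: [[0.467, 0.884, 0.003], [0.884, -0.467, -0.002], [-0.0, 0.003, -1.0]]
force: [0.1, -0.1, -0.4]
gripper_width: 0.125
y -0.115 top z(tool, down+) 0.0324 n133
y -0.105 top z(tool, down+) 0.0325 n206
y -0.095 top z(tool, down+) 0.0325 n196
y -0.035 top z(tool, down+) 0.0327 n147
y -0.025 top z(tool, down+) 0.0330 n72
t 6.3333 [ 0.54302817 -0.33468709  0.05766007] [ 0.11182558 -0.07961033 -0.38404641] 0.12483716780349019
```

```bash
python3 -m jog '[[[0,0,0,0],[0,0,0,0]]]' 0.7 20;python3 -m jog '[[[0,0,0.05,0],[0,0,0.05,0],[0,0,0.05,0]]]' 0.7 20; python3 -m jog '[[[0,0,0,0],[0,0,0,0],[0,0,0,0],[0,0,0,0]]]' 1 20; python3 tilt.py w10
```

```text
clock: 6.55
ee_pos: [0.543, -0.3347, 0.0576]
tcp_rot: [[0.467, 0.884, 0.002], [0.884, -0.467, -0.002], [-0.0, 0.003, -1.0]]
force: [0.3, -0.0, -0.2]
gripper_width: 0.299
clock: 6.8
ee_pos: [0.5426, -0.3343, 0.0467]
tcp_rot: [[0.467, 0.884, 0.001], [0.884, -0.467, -0.001], [0.0, 0.001, -1.0]]
force: [-1.5, -0.4, -0.0]
gripper_width: 0.298
clock: 7.13
ee_pos: [0.5431, -0.3347, 0.0477]
tcp_rot: [[0.467, 0.884, 0.003], [0.884, -0.467, -0.002], [-0.0, 0.003, -1.0]]
force: [0.4, -0.3, -0.5]
gripper_width: 0.107
stones pix 1837
y -0.115 top z(tool, down+) 0.0224 n158
y -0.105 top z(tool, down+) 0.0224 n232
y -0.095 top z(tool, down+) 0.0224 n238
y -0.085 top z(tool, down+) 0.0225 n205
y -0.075 top z(tool, down+) 0.0228 n211
y -0.065 top z(tool, down+) 0.0227 n189
y -0.055 top z(tool, down+) 0.0227 n184
y -0.045 top z(tool, down+) 0.0227 n164
y -0.035 top z(tool, down+) 0.0225 n162
y -0.025 top z(tool, down+) 0.0228 n94
t 7.1333 [ 0.54305239 -0.3347279   0.04771953] [ 0.4241299  -0.32633119 -0.52994235] 0.10685660725569816
```

View pics/w10.png

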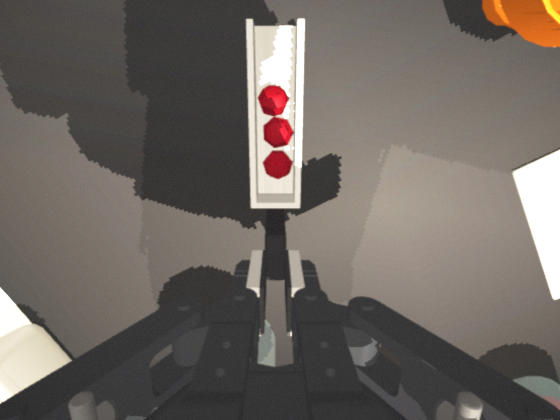

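```bash
python3 - <<'E'
from h import *
np.set_printoptions(precision=4,suppress=True)
for t in ('scene0','side0','w1','w2'):
    z=np.load(f'pics/{t}.npz'); q=z['X'].reshape(-1,3)
    q=q[(np.hypot(q[:,0]-.477,q[:,1]+.08)<.05)]
    k=q[(q[:,2]>.105)&(q[:,2]<.122)]
    if len(k)>10:
        (c,r)=cv2.minEnclosingCircle(k[:,:2].astype(np.float32)); print(t,len(k),c,r,np.percentile(k[:,2],[50,95,99]))
z=np.load('pics/w10.npz'); s=z['X']
from bench import telemetry
st=telemetry.observe(); Y=(s-st['ee_pos'])@st['tcp_rot']
m=(np.abs(Y[...,0])<.02)&(s[...,2]>.018)&(s[...,2]<.03)&(Y[...,1]<-.01)&(Y[...,1]>-.16)
print(np.percentile(Y[m][:,1],[0,1,99,100]),np.percentile(Y[m][:,0],[1,99]))
E
python3 -m jog '[[[0,0,-0.5,0],[0,0,-0.5,0],[0,0,-0.5,0],[0,0,-0.5,0]]]' 1 40
python3 tilt.py w11
```

```text
scene0 162 (0.47603926062583923, -0.05871361121535301) 0.031021978706121445 [0.1102 0.1134 0.114 ]
side0 172 (0.47536250948905945, -0.0578046478331089) 0.03073055110871792 [0.1114 0.1146 0.1157]
w1 257 (0.4748086929321289, -0.05428780987858772) 0.029615983366966248 [0.1102 0.1137 0.114 ]
w2 1091 (0.475193053483963, -0.058401186019182205) 0.030062315985560417 [0.1115 0.1147 0.1153]
[-0.1161 -0.115  -0.021  -0.0194] [-0.0123  0.0146]
clock: 7.52
ee_pos: [0.5443, -0.3357, 0.1522]
tcp_rot: [[0.467, 0.884, 0.008], [0.884, -0.467, -0.006], [-0.002, 0.01, -1.0]]
force: [-0.4, 0.2, -0.7]
gripper_width: 0.093
stones pix 1124
y -0.115 top z(tool, down+) 0.0237 n148
y -0.105 top z(tool, down+) 0.0237 n219
y -0.095 top z(tool, down+) 0.0236 n238
y -0.085 top z(tool, down+) 0.0238 n211
y -0.075 top z(tool, down+) 0.0234 n222
y -0.065 top z(tool, down+) 0.0235 n179
y -0.055 top z(tool, down+) 0.0234 n198
y -0.045 top z(tool, down+) 0.0232 n169
y -0.035 top z(tool, down+) 0.0229 n165
y -0.025 top z(tool, down+) 0.0231 n97
t 7.5167 [ 0.54432021 -0.33571607  0.1521815 ] [-0.43674009  0.19679068 -0.65616382] 0.09299851150856965
```

```bash
python3 -m jog '[[[0.04,-0.02,-0.1,0],[0.12,-0.06,-0.2,0],[0.22,-0.11,-0.3,0],[0.32,-0.16,-0.36,0],[0.42,-0.21,-0.36,0],[0.5,-0.25,-0.36,0],[0.54,-0.27,-0.36,0],[0.54,-0.27,-0.36,0]]]' 1 40
python3 rel.py '[.5493,-.0971,.224]'
```

```text
clock: 8.23
ee_pos: [0.545, -0.2121, 0.2184]
tcp_rot: [[0.465, 0.885, 0.001], [0.885, -0.465, -0.001], [-0.0, 0.001, -1.0]]
force: [0.5, -0.4, -1.0]
gripper_width: 0.099
ee [ 0.545  -0.2121  0.2184] units [ 0.519 -0.248 -0.028] mm [103.8 -49.7  -5.6] yaw 62.26 F [ 0.5 -0.4 -1. ] w 0.099 t 8.23 v 0.037
```

```bash
python3 -m jog '[[[0.06,-0.02,-0.03,0],[0.14,-0.06,-0.03,0],[0.24,-0.11,-0.03,0],[0.34,-0.16,-0.03,0],[0.44,-0.21,-0.03,0],[0.5,-0.24,-0.03,0],[0.52,-0.25,-0.03,0],[0.52,-0.25,-0.03,0]]]' 1 40
python3 rel.py '[.5493,-.0971,.224]'; python3 tilt.py w12
```

```text
clock: 8.9
ee_pos: [0.5498, -0.0981, 0.2252]
tcp_rot: [[0.466, 0.885, 0.002], [0.885, -0.466, -0.002], [-0.0, 0.003, -1.0]]
force: [0.9, -0.6, -1.0]
gripper_width: 0.102
ee [ 0.5498 -0.0981  0.2252] units [ 0.003 -0.004  0.006] mm [ 0.7 -0.9  1.2] yaw 62.22 F [ 0.9 -0.6 -1. ] w 0.102 t 8.9 v 0.028
stones pix 1518
y -0.115 top z(tool, down+) 0.0235 n152
y -0.105 top z(tool, down+) 0.0233 n223
y -0.095 top z(tool, down+) 0.0235 n240
y -0.085 top z(tool, down+) 0.0235 n198
y -0.075 top z(tool, down+) 0.0233 n219
y -0.065 top z(tool, down+) 0.0232 n174
y -0.055 top z(tool, down+) 0.0232 n194
y -0.045 top z(tool, down+) 0.0233 n171
y -0.035 top z(tool, down+) 0.0233 n166
y -0.025 top z(tool, down+) 0.0229 n95
t 8.9 [ 0.54976908 -0.09809844  0.22518612] [ 0.88393051 -0.58735244 -1.00552652] 0.10167787558707295
```

View pics/w12.png

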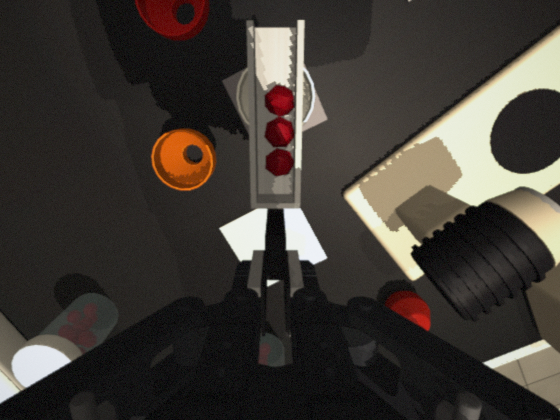

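```bash
cat > tilt2.py <<'E'
import sys
from h import *
p,d,X,s=snap('wrist',sys.argv[1])
R=s['tcp_rot'];Y=(X-s['ee_pos'])@R
m=(np.abs(Y[...,0])<.02)&(Y[...,1]<-.015)&(Y[...,1]>-.14)&(Y[...,2]>0)&(Y[...,2]<.15)
q=Y[m]; col=p[m].astype(int); st=(col[:,0]>col[:,1]*2)&(col[:,0]>60); print('stone px',st.sum())
w=(np.abs(np.abs(q[:,0]-.001)-.0145)<.003)&~st
pts=[]
for lo in np.arange(-.13,-.015,.005):
    k=w&(q[:,1]>lo)&(q[:,1]<lo+.005)
    if k.sum()>8: pts.append((lo+.0025,np.percentile(q[k,2],8)))
P=np.array(pts); good=np.ones(len(P),bool)
for _ in range(4):
    c=np.polyfit(P[good,0],P[good,1],1); r=np.abs(np.polyval(c,P[:,0])-P[:,1]); good=r<max(.003,1.5*np.median(r))
print('tilt deg',np.degrees(np.arctan(-c[0])).round(2),'z at y-.02',np.polyval(c,-.02).round(4),'y range',P[good,0].min(),P[good,0].max(),'t',s['clock'],'w',s['gripper_width'].round(4),'F',s['force'].round(1))
E
python3 -m jog '[[[0,0,0,0],[0,0,0,0]]]' 0.887 20 | tail -1; python3 tilt2.py t1
```

```text
gripper_width: 0.111
stone px 1516Traceback (most recent call last):
  File "tilt2.py", line 15, in <module>
    print('tilt deg',np.degrees(np.arctan(-c[0])).round(2),'z at y-.02',np.polyval(c,-.02).round(4),'y range',P[good,0].min(),P[good,0].max(),'t',s['clock'],'w',s['gripper_width'].round(4),'F',s['force'].round(1))
                                                                                                                                                                 ^^^^^^^^^^^^^^^^^^^^^^^^
AttributeError: 'float' object has no attribute 'round'
```

```bash
sed -i "s/s\['gripper_width'\].round(4)/round(s['gripper_width'],4)/" tilt2.py
python3 -m jog '[[[0,0,0,0]]]' 0.885 20 | tail -1; python3 tilt2.py t2
```

```text
gripper_width: 0.118
stone px 1366
tilt deg 6.79 z at y-.02 0.0252 y range -0.11249999999999999 -0.022499999999999912 t 9.25 w 0.1179 F [ 0.9  0.4 -1.4]
```

```bash
python3 -m jog '[[[0,0,0,0]]]' 0.888 20 | tail -1; python3 tilt2.py t3
```

```text
gripper_width: 0.115
stone px 949
tilt deg 38.4 z at y-.02 0.044 y range -0.10749999999999998 -0.017499999999999908 t 9.3833 w 0.1151 F [ 0.1  0.6 -1.1]
```

```bash
python3 -m jog '[[[0,0,0,0]]]' 0.892 20 | tail -1; python3 tilt2.py t4
```

```text
gripper_width: 0.106
stone px 646
tilt deg 45.12 z at y-.02 0.0505 y range -0.10249999999999998 -0.017499999999999908 t 9.5167 w 0.1063 F [-0.2 -0.  -1.6]
```

View pics/t4.png

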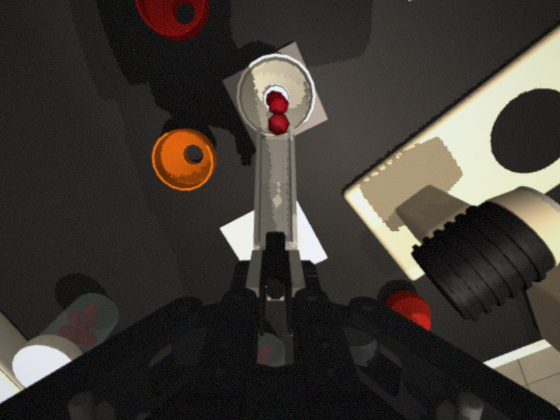

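View pics/t3.png

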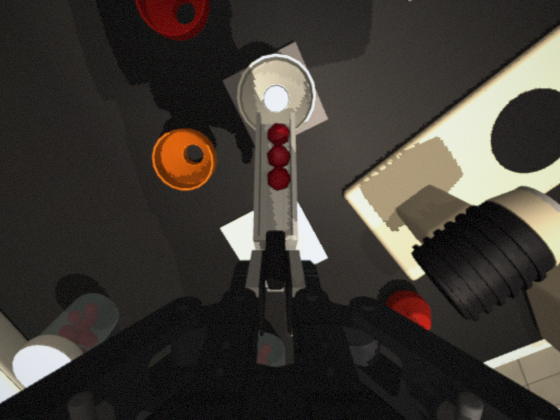

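```bash
python3 -m jog '[[[0,0,0,0],[0,0,0,0]]]' 1 30 | tail -1; python3 tilt2.py t5
```

```text
gripper_width: 0.098
stone px 0
tilt deg 45.17 z at y-.02 0.0501 y range -0.10249999999999998 -0.017499999999999908 t 9.7333 w 0.0978 F [ 0.2 -0.2 -0.7]
```

View pics/t5.png

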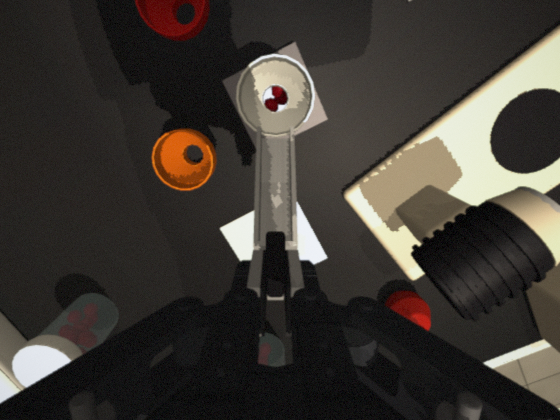

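```bash
python3 -m jog '[[[0,0.05,-0.15,0],[-0.2,0.15,-0.15,0],[-0.4,0.19,-0.15,0],[-0.6,0.19,-0.15,0],[-0.8,0.19,-0.15,0],[-1,0.19,-0.1,0],[-1,0.19,0,0],[-1,0.19,0.1,0]]]' 1 30
python3 rel.py '[.4846,-.3042,.115]'
python3 - <<'E'
from h import *
snap('side','s1')
E
```

```text
clock: 10.45
ee_pos: [0.489, -0.2953, 0.2051]
tcp_rot: [[0.47, 0.883, 0.003], [0.883, -0.47, -0.003], [-0.001, 0.004, -1.0]]
force: [0.4, 0.4, -0.6]
gripper_width: 0.101
ee [ 0.489  -0.2953  0.2051] units [-0.049 -0.001  0.451] mm [-9.9 -0.1 90.1] yaw 61.96 F [ 0.4  0.4 -0.6] w 0.101 t 10.45 v 0.618
```

View pics/s1.png

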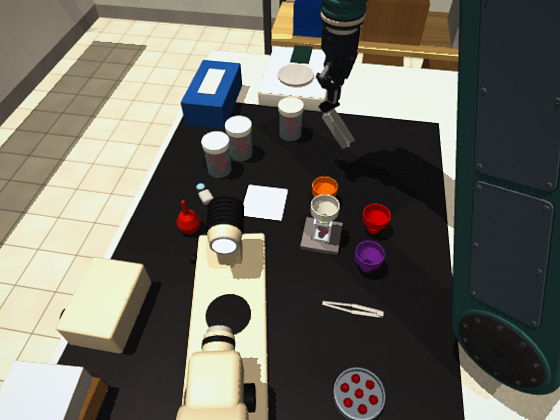

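```bash
python3 -m jog '[[[-0.05,0,0.15,0],[-0.05,0,0.3,0],[-0.05,0,0.42,0],[-0.05,0,0.45,0],[-0.05,0,0.45,0]]]' 1 20
python3 rel.py '[.4846,-.3042,.105]'
python3 - <<'E'
from h import *
import cv2
p=cv2.imread('pics/s1.png')[185:270,270:400]; cv2.imwrite('pics/s1c.png',cv2.resize(p,None,fx=6,fy=6,interpolation=2))
E
```

```text
clock: 10.92
ee_pos: [0.485, -0.3013, 0.1147]
tcp_rot: [[0.467, 0.885, 0.0], [0.885, -0.467, 0.0], [0.0, 0.0, -1.0]]
force: [0.5, 0.2, 0.2]
gripper_width: 0.101
ee [ 0.485  -0.3013  0.1147] units [-0.014  0.005  0.048] mm [-2.8  1.   9.7] yaw 62.19 F [0.5 0.2 0.2] w 0.101 t 10.92 v 0.057
```

View pics/s1c.png

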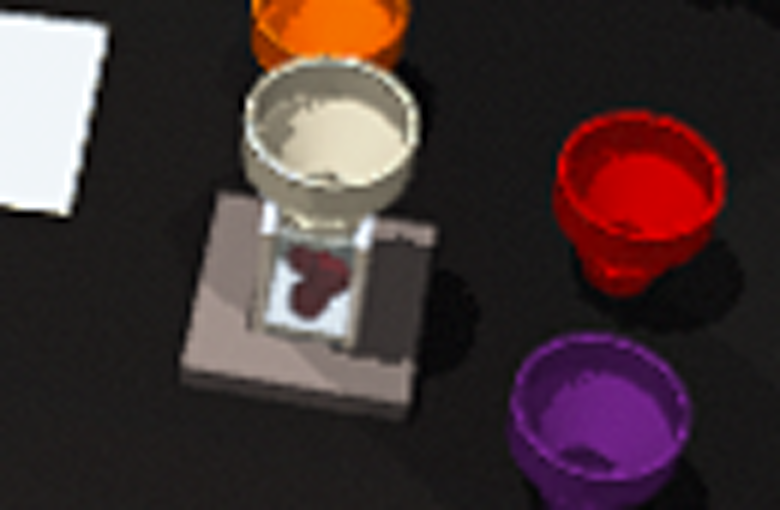

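```bash
python3 -m jog '[[[0,0.015,0.045,0],[0,0.07,0.067,0],[0,0.12,0.095,0],[0,0.16,0.13,0]]]' 1 20
python3 tilt2.py t6
```

```text
clock: 11.25
ee_pos: [0.5164, -0.3185, 0.0915]
tcp_rot: [[0.467, 0.884, 0.007], [0.884, -0.467, -0.005], [-0.001, 0.008, -1.0]]
force: [4.7, -2.4, 7.9]
gripper_width: 0.101
stone px 0
tilt deg 27.42 z at y-.02 0.0331 y range -0.1275 -0.017499999999999908 t 11.25 w 0.1011 F [ 4.7 -2.4  7.9]
```

View pics/t6.png

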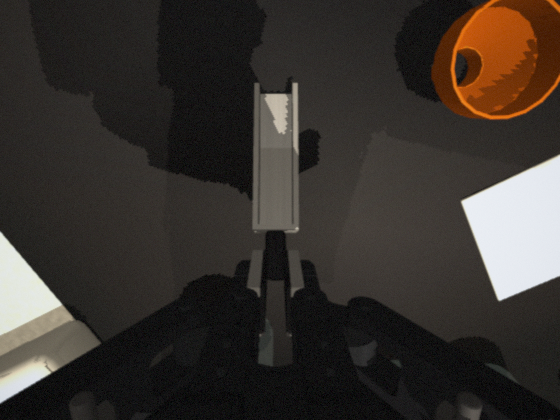

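```bash
python3 -m jog '[[[0,0.07,0.06,0],[0,0.12,0.12,0],[0,0.16,0.18,0],[0,0.18,0.215,0],[0,0.18,0.215,0]]]' 1 20
python3 tilt2.py t7
```

```text
clock: 11.72
ee_pos: [0.5463, -0.334, 0.0451]
tcp_rot: [[0.467, 0.884, 0.002], [0.884, -0.467, -0.001], [0.0, 0.002, -1.0]]
force: [-0.6, 0.3, -0.4]
gripper_width: 0.1
stone px 0
tilt deg -0.12 z at y-.02 0.0204 y range -0.1175 -0.027499999999999917 t 11.7167 w 0.1002 F [-0.6  0.3 -0.4]
```

```bash
python3 -m jog '[[[0,0,0,0],[0,0,0,0],[0,0,0,0]]]' 0.6 20 | tail -1; python3 -m jog '[[[0,0,-0.2,0],[0,0,-0.4,0],[0,0,-0.6,0],[0,0,-0.8,0],[0,0,-0.8,0]]]' 0 20
python3 - <<'E'
from h import *
np.set_printoptions(precision=4,suppress=True)
p,d,X,s=snap('wrist','w20')
for t in ('scene0','side0','w2','w12'):
    z=np.load(f'pics/{t}.npz'); q=z['X']; p=z['p'].astype(int)
    m=(p.min(-1)>150)&(np.abs(q[...,2])<.012)&(np.hypot(q[...,0]-.625,q[...,1]+.14)<.08)
    if m.sum()>50: print(t,cv2.minAreaRect(q[m][:,:2].astype(np.float32)), np.median(q[m][:,2]))
E
python3 rel.py '[.4753,-.0583,.2]'
```

```text
gripper_width: 0.396
clock: 12.43
ee_pos: [0.547, -0.3349, 0.2146]
tcp_rot: [[0.467, 0.884, 0.01], [0.884, -0.467, -0.008], [-0.002, 0.013, -1.0]]
force: [1.7, -0.6, 0.4]
gripper_width: 0.997
scene0 ((0.6247044801712036, -0.13960027694702148), (0.10080140829086304, 0.10050485283136368), 0.2646082043647766) 0.0013276748623374135
side0 ((0.6236558556556702, -0.13988476991653442), (0.09953024238348007, 0.10397651046514511), 0.5739996433258057) 0.0027945407459546226
w2 ((0.6251709461212158, -0.13791757822036743), (0.10297618061304092, 0.10058177262544632), 0.7209603190422058) 0.0026863973266460645
w12 ((0.6251737475395203, -0.13860705494880676), (0.10139697045087814, 0.10123534500598907), 0.4577055871486664) 0.002628730917047045
ee [ 0.5465 -0.3346  0.2109] units [ 1.055 -0.96   0.044] mm [ 211.1 -192.1    8.7] yaw 62.16 F [ 0.5  0.2 -0.4] w 1.001 t 12.48 v 0.102
```

View pics/w20.png

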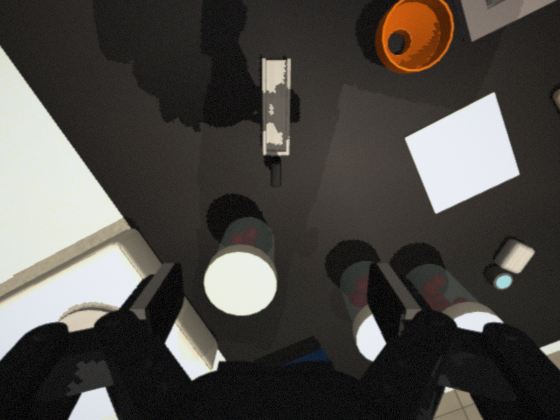

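```bash
python3 -m jog '[[[0.5,-0.45,0,0],[0.98,-0.9,0,0],[0.98,-0.9,0,0],[0.98,-0.9,0,0],[0.98,-0.9,0,0],[0.98,-0.9,0,0],[0.98,-0.9,0,0],[0.98,-0.9,0,0]]]' 0 20 >/dev/null
python3 -m jog '[[[0.07,-0.06,0.0,0],[0.07,-0.06,0,0],[0.07,-0.06,0,0]]]' 0 20
python3 - <<'E'
from h import *
p,d,X,s=snap('wrist','w21')
q=X.reshape(-1,3); k=q[(q[:,2]>.105)&(q[:,2]<.12)&(np.hypot(q[:,0]-.475,q[:,1]+.06)<.05)]
print(len(k)); 
if len(k)>10: print(cv2.minEnclosingCircle(k[:,:2].astype(np.float32)))
E
python3 rel.py '[.4753,-.0583,.084]'
```

```text
clock: 13.4
ee_pos: [0.4734, -0.0583, 0.2056]
tcp_rot: [[0.466, 0.885, 0.002], [0.885, -0.466, -0.002], [-0.001, 0.002, -1.0]]
force: [-0.2, -0.4, -0.5]
gripper_width: 1.001
1011
((0.47521549463272095, -0.05766203626990318), 0.03006034530699253)
ee [ 0.4736 -0.0587  0.2056] units [0.006 0.005 0.608] mm [  1.2   1.  121.6] yaw 62.17 F [-0.5 -1.  -0.8] w 1.001 t 13.45 v 0.013
```

View pics/w21.png

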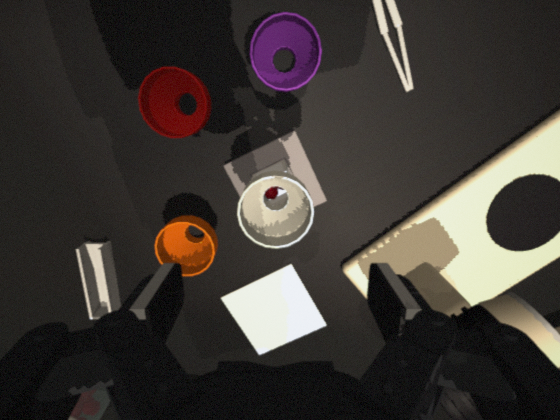

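```bash
python3 -m jog '[[[0.006,0.005,0.2,0],[0.006,0.005,0.4,0],[0.006,0.005,0.5,0],[0.006,0.005,0.58,0],[0.006,0.005,0.605,0],[0.006,0.005,0.605,0]]]' 0 20
python3 rel.py '[.4752,-.058,.084]'
python3 -m jog '[[[0,0,0,0],[0,0,0,0],[0,0,0,0],[0,0,0,0]]]' 0.5 20
python3 rel.py '[.4752,-.058,.084]'
```

```text
clock: 13.95
ee_pos: [0.4749, -0.0584, 0.084]
tcp_rot: [[0.468, 0.884, 0.0], [0.884, -0.468, -0.001], [-0.001, 0.001, -1.0]]
force: [1.1, 0.7, -0.4]
gripper_width: 1.0
ee [ 0.4749 -0.0584  0.084 ] units [ 0.003  0.001 -0.   ] mm [ 0.5  0.1 -0. ] yaw 62.11 F [ 1.1  0.7 -0.4] w 1.0 t 13.95 v 0.04
clock: 14.28
ee_pos: [0.4762, -0.0583, 0.0862]
tcp_rot: [[0.467, 0.884, 0.005], [0.884, -0.467, -0.003], [-0.0, 0.005, -1.0]]
force: [-0.3, -1.3, 6.2]
gripper_width: 0.676
ee [ 0.4762 -0.0583  0.0862] units [-0.001 -0.005  0.011] mm [-0.2 -1.   2.2] yaw 62.16 F [-0.3 -1.3  6.2] w 0.676 t 14.28 v 0.003
```

```bash
python3 -m jog '[[[0,0,-0.04,0],[0,0,-0.1,0],[0,0,-0.18,0],[0,0,-0.28,0],[0,0,-0.38,0],[0,0,-0.45,0],[0,0,-0.45,0]]]' 0.5 20
python3 - <<'E'
from h import *
p,d,X,s=snap('side','s2'); cv2.imwrite('pics/s2c.png',cv2.resize(p[120:300,230:430,::-1],None,fx=4,fy=3.3*1,interpolation=2)[:600])
p,d,X,s=snap('wrist','w22')
E
```

```text
clock: 14.87
ee_pos: [0.4763, -0.058, 0.1783]
tcp_rot: [[0.467, 0.884, 0.007], [0.884, -0.467, -0.003], [0.001, 0.007, -1.0]]
force: [0.8, 0.7, -0.7]
gripper_width: 0.68
```

View pics/s2c.png

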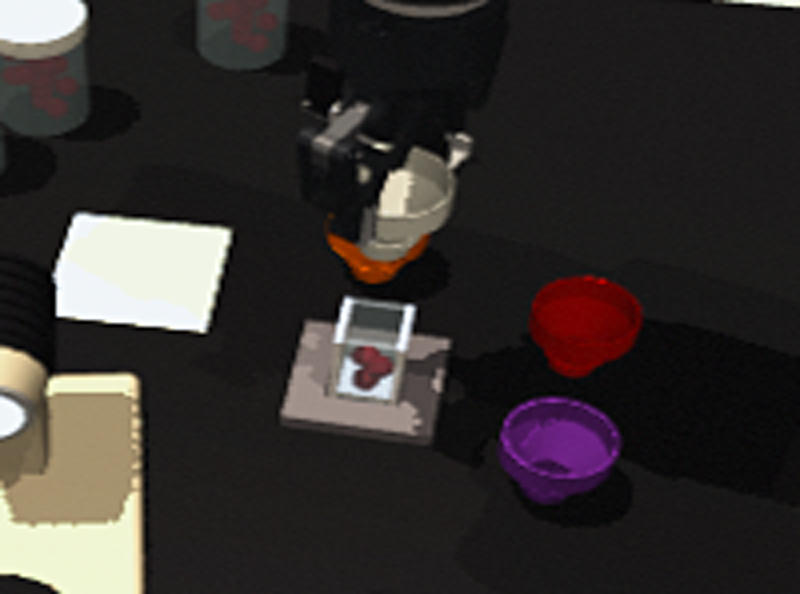

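View pics/w22.png

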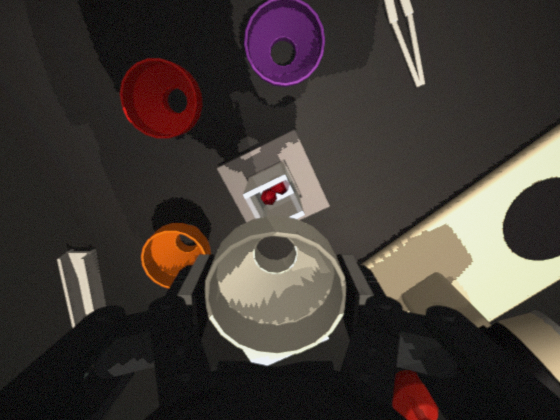

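```bash
python3 - <<'E'
from h import *
np.set_printoptions(precision=4,suppress=True)
from bench import telemetry
s=telemetry.observe(); print(s['ee_pos'])
z=np.load('pics/w22.npz');X=z['X'];q=X.reshape(-1,3)
k=q[(np.hypot(q[:,0]-.476,q[:,1]+.058)<.034)&(np.hypot(q[:,0]-.476,q[:,1]+.058)>.0275)&(q[:,2]>.17)&(q[:,2]<.23)]
print(len(k),np.percentile(k[:,2],[50,90,98]))
# rim = top pts by angle
a=np.arctan2(k[:,1]+.058,k[:,0]-.476); T=[]
for b in np.arange(-np.pi,np.pi,.3):
    j=(a>=b)&(a<b+.3)
    if j.sum()>4: t=k[j]; T.append(t[np.argsort(-t[:,2])[:max(2,len(t)//6)]].mean(0))
T=np.array(T); A=np.c_[T[:,:2]-[.476,-.058],np.ones(len(T))]; c,res,_,_=np.linalg.lstsq(A,T[:,2],rcond=None); print(c,len(T),T[:,2])
E
python3 rel.py '[.625,-.139,.178]'
```

```text
[ 0.4753 -0.0577  0.1756]
6813 [0.2025 0.2174 0.2214]
[-0.0414  0.0073  0.2086] 21 [0.2047 0.2049 0.2243 0.2195 0.2167 0.2045 0.2041 0.2043 0.2044 0.2044
 0.2042 0.2041 0.2041 0.2153 0.2198 0.2202 0.2046 0.2044 0.2044 0.2044
 0.2045]
ee [ 0.4753 -0.0577  0.1756] units [-0.01   0.851 -0.009] mm [ -2.  170.3  -1.7] yaw 62.17 F [-0.  -0.4 -0.6] w 0.683 t 14.97 v 0.029
```

```bash
python3 -m jog '[[[0,0.1,0,0],[0,0.28,0,0],[0,0.46,0,0],[-0.01,0.64,0,0],[-0.01,0.78,0,0],[-0.01,0.85,0,0],[-0.01,0.85,0,0]]]' 0.5 20 >/dev/null
python3 rel.py '[.625,-.139,.0325]'
```

```text
ee [ 0.6261 -0.1402  0.1733] units [ 0.003 -0.009  0.704] mm [  0.6  -1.7 140.8] yaw 62.12 F [-0.9 -0.2 -0.9] w 0.675 t 15.55 v 0.075
```

```bash
python3 -m jog '[[[0,0,0.15,0],[0,-0.005,0.3,0],[0,-0.005,0.45,0],[0,-0.005,0.58,0],[0,-0.005,0.64,0],[0,-0.005,0.67,0],[0,-0.005,0.68,0],[0,-0.005,0.68,0]]]' 0.5 20
python3 rel.py '[.625,-.139,.0325]'
```

```text
clock: 16.22
ee_pos: [0.6237, -0.1384, 0.0396]
tcp_rot: [[0.467, 0.884, 0.002], [0.884, -0.467, -0.001], [-0.0, 0.003, -1.0]]
force: [-0.1, -0.2, -1.5]
gripper_width: 0.683
ee [ 0.6237 -0.1384  0.0396] units [0.    0.007 0.035] mm [0.1 1.4 7.1] yaw 62.17 F [-0.1 -0.2 -1.5] w 0.683 t 16.22 v 0.024
```

```bash
python3 -m jog '[[[0,0.007,0.015,0],[0,0.007,0.03,0],[0,0.007,0.035,0],[0,0.007,0.035,0]]]' 0.5 20
python3 rel.py '[.625,-.139,.0325]'
```

```text
clock: 16.55
ee_pos: [0.6257, -0.1395, 0.0332]
tcp_rot: [[0.467, 0.884, 0.004], [0.884, -0.467, -0.002], [-0.0, 0.004, -1.0]]
force: [0.5, 0.3, 3.1]
gripper_width: 0.679
ee [ 0.6257 -0.1395  0.0332] units [ 0.001 -0.004  0.003] mm [ 0.1 -0.8  0.7] yaw 62.16 F [0.5 0.3 3.1] w 0.679 t 16.55 v 0.004
```

```bash
python3 -m jog '[[[0,0,0,0],[0,0,0,0],[0,0,0,0],[0,0,0,0]]]' 0 20|tail -1; python3 -m jog '[[[0,0,-0.1,0],[0,0,-0.25,0],[0,0,-0.45,0],[0,0,-0.65,0],[0,0,-0.85,0],[0,0,-0.95,0],[0,0,-0.95,0]]]' 0 20|tail -1
python3 - <<'E'
from h import *
p,d,X,s=snap('wrist','w23'); print(s['ee_pos'])
p,d,X,s=snap('side','s3')
E
```

```text
gripper_width: 0.997
gripper_width: 0.994
[ 0.62628667 -0.13947543  0.22765158]
```

View pics/w23.png

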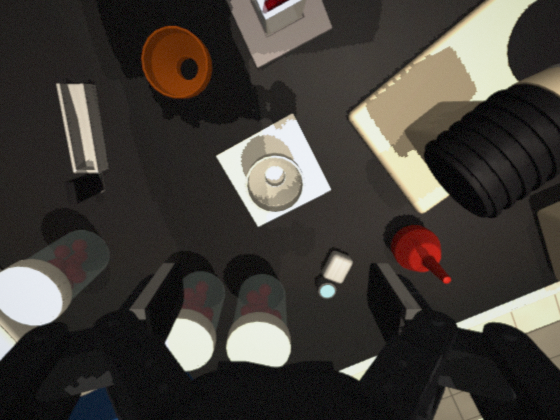

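View pics/s3.png

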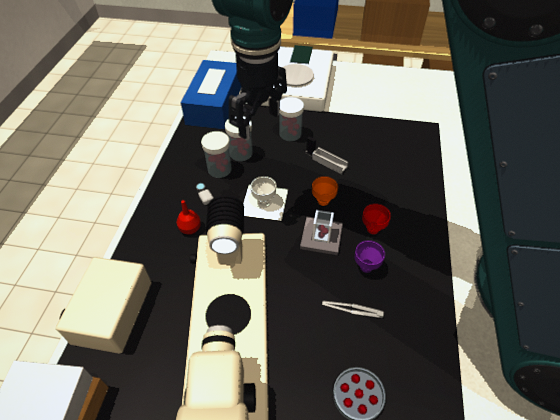

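Run:
```python
from h import *
np.set_printoptions(precision=4,suppress=True)
for t in ('scene0','side0','w1','w12','w21','w22','w23','s3'):
    z=np.load(f'pics/{t}.npz'); X=z['X']; p=z['p'].astype(int)
    m=(X[...,2]>.010)&(X[...,2]<.021)&(X[...,0]>.52)&(X[...,0]<.75)&(X[...,1]>-.06)&(X[...,1]<.46)&(p.max(-1)>90)
    m=cv2.morphologyEx(m.astype(np.uint8),cv2.MORPH_OPEN,np.ones((3,3)))>0
    q=X[m][:,:2].astype(np.float32)
    # largest only
    (c,wh,a)=cv2.minAreaRect(q); print(t,'plate',m.sum(),c,wh,a,q.min(0),q.max(0))
    # left (low-x) edge fit: for bins in y, min x
    E=[];F=[]
    for y in np.arange(-.04,.45,.01):
        k=q[(q[:,1]>=y)&(q[:,1]<y+.01)]
        if len(k)>15: E.append((y+.005,np.percentile(k[:,0],1))); F.append((y+.005,np.percentile(k[:,0],99)))
    E=np.array(E);F=np.array(F)
    if len(E)>6:
        for nm,G in (('low',E),('high',F)):
            g=np.ones(len(G),bool)
            for _ in range(5):
                c=np.polyfit(G[g,0],G[g,1],1); r=np.abs(np.polyval(c,G[:,0])-G[:,1]); g=r<max(.0015,1.5*np.median(r))
            print('  ',nm,'slope',c[0].round(4),'x at y=.17',np.polyval(c,.17).round(4),g.sum(),len(G),'yrange',G[g,0].min(),G[g,0].max())
    # dark disk
    d=(np.abs(X[...,2]-.017)<.006)&(np.hypot(X[...,0]-.632,X[...,1]-.174)<.06)&(p.max(-1)<60)
    if d.sum()>100: print('  disk',d.sum(),X[d].mean(0),cv2.minEnclosingCircle(X[d][:,:2].astype(np.float32)))
```

```text
scene0 plate 4863 (0.6293042898178101, 0.1994149088859558) (0.14924496412277222, 0.4585971236228943) 12.1951322555542 [ 0.521  -0.0368] [0.7484 0.4387]
   low slope -0.2115 x at y=.17 0.5619 29 47 yrange -0.035 0.3550000000000001
   high slope -0.2151 x at y=.17 0.7097 40 47 yrange -0.004999999999999995 0.4150000000000001
  disk 253 [0.6557 0.1828 0.0156] ((0.6428937911987305, 0.17602115869522095), 0.04256327822804451)
side0 plate 6893 (0.6343703269958496, 0.17063048481941223) (0.14974744617938995, 0.3929227888584137) 12.2943754196167 [ 0.5206 -0.0348] [0.7474 0.3533]
   low slope -0.2195 x at y=.17 0.559 38 38 yrange -0.024999999999999998 0.3450000000000001
   high slope -0.2099 x at y=.17 0.7091 32 38 yrange -0.004999999999999995 0.3150000000000001
  disk 1246 [0.6323 0.1682 0.0173] ((0.6327401995658875, 0.17126482725143433), 0.044427208602428436)
w1 plate 11104 (0.6247854232788086, 0.2061462551355362) (0.149198979139328, 0.4113989770412445) 11.821287155151367 [ 0.52   -0.0096] [0.6726 0.3952]
   low slope -0.2141 x at y=.17 0.5586 31 36 yrange -0.004999999999999995 0.3550000000000
[... 1614 characters left out ...]
lope -0.2163 x at y=.17 0.5591 17 21 yrange -0.035 0.12500000000000003
   high slope -0.2956 x at y=.17 0.6156 15 21 yrange -0.024999999999999998 0.16500000000000004
  disk 3227 [0.6242 0.1573 0.0172] ((0.627042829990387, 0.1593075692653656), 0.03748680651187897)
s3 plate 6871 (0.6344031691551208, 0.17046833038330078) (0.14961902797222137, 0.3941499590873718) 12.2117338180542 [ 0.5207 -0.0345] [0.7472 0.3525]
   low slope -0.2186 x at y=.17 0.5591 37 38 yrange -0.014999999999999996 0.3450000000000001
   high slope -0.2105 x at y=.17 0.7089 32 38 yrange -0.004999999999999995 0.3150000000000001
  disk 1247 [0.6324 0.1682 0.0172] ((0.6333677768707275, 0.17137067019939423), 0.044622428715229034)
```

Run:
```python
from h import *
for t in ('w22','w23','s3','s2'):
    z=np.load(f'pics/{t}.npz'); X=z['X']; p=z['p'].astype(int)
    near=np.hypot(X[...,0]-.475,X[...,1]+.058)<.07
    k=X[near&(X[...,2]>.060)&(X[...,2]<.076)&(np.hypot(X[...,0]-.475,X[...,1]+.058)<.032)]
    print(t,len(k), cv2.minAreaRect(k[:,:2].astype(np.float32)) if len(k)>5 else '', np.percentile(k[:,2],[5,50,95]) if len(k)>5 else '')
    k=X[near&(X[...,2]>.009)&(X[...,2]<.015)]
    print('  stand',len(k), cv2.minAreaRect(k[:,:2].astype(np.float32)) if len(k)>5 else '')
im=cv2.imread('pics/w23.png')[0:80,210:350]; cv2.imwrite('pics/w23c.png',cv2.resize(im,None,fx=5,fy=5,interpolation=2))
im=cv2.imread('pics/w22.png')[120:240,200:350]; cv2.imwrite('pics/w22c.png',cv2.resize(im,None,fx=5,fy=5,interpolation=2))
```

```text
w22 795 ((0.47540706396102905, -0.057344596832990646), (0.03818431496620178, 0.038290053606033325), 88.11906433105469) [0.0616365  0.0694042  0.07068633]
  stand 3988 ((0.47552838921546936, -0.057237572968006134), (0.08417829871177673, 0.08444584161043167), 88.12114715576172)
w23 399 ((0.4927491545677185, -0.061403386294841766), (0.041600972414016724, 0.01569049246609211), 63.21906661987305) [0.06145563 0.06942592 0.07099382]
  stand 3247 ((0.4840306341648102, -0.05747139826416969), (0.08406519144773483, 0.067050501704216), 88.17567443847656)
s3 182 ((0.4749736189842224, -0.057516247034072876), (0.041445232927799225, 0.0379481203854084), 88.28380584716797) [0.0609069  0.06845763 0.07169609]
  stand 732 ((0.47501450777053833, -0.057203181087970734), (0.08603140711784363, 0.08404336124658585), 88.54137420654297)
s2 179 ((0.47485440969467163, -0.05749833211302757), (0.04071475565433502, 0.037818845361471176), 87.9603271484375) [0.06204511 0.06893921 0.07166413]
  stand 731 ((0.47495055198669434, -0.05731690675020218), (0.08661021292209625, 0.08399558067321777), 87.77774810791016)
```

View pics/w22c.png

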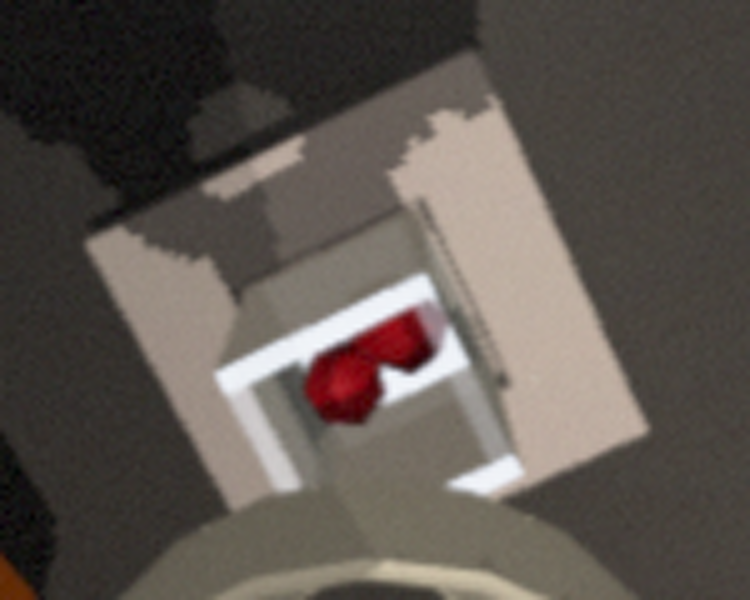

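```bash
python3 -m jog '[[[0,-0.15,0.05,0.25],[0,-0.35,0.1,0.5],[0,-0.55,0.1,0.75],[0.01,-0.75,0.1,1],[0.01,-0.86,0.1,1],[0.01,-0.86,0.1,1]]]' 0 20 >/dev/null; python3 -m jog '[[[0,0,0,1],[0,0,0,1],[0,0,0,1],[0,0,0,1],[0,0,0,1]]]' 0 20 >/dev/null;  python3 -m jog '[[[0,0,0,0.235],[0,0,0,0.235],[0,0,0,0.235]]]' 0 20 ; python3 rel.py '[.4754,-.0573,.027]'
```

```text
clock: 18.73
ee_pos: [0.4736, -0.057, 0.2014]
tcp_rot: [[1.0, -0.027, 0.001], [-0.027, -1.0, -0.001], [0.002, 0.001, -1.0]]
force: [0.5, 0.1, -0.2]
gripper_width: 0.999
ee [ 0.4736 -0.057   0.2014] units [0.008 0.    0.872] mm [1.600e+00 1.000e-01 1.744e+02] yaw -1.52 F [ 0.5  0.1 -0.2] w 0.999 t 18.73 v 0.014
```

```bash
python3 -m jog '[[[0.008,0,0.2,0.014],[0.008,0,0.35,0.014],[0.008,0,0.4,0.014],[0.008,0,0.4,0.014]]]' 0 20 >/dev/null
python3 - <<'E'
from h import *
p,d,X,s=snap('wrist','w24')
k=X[(X[...,2]>.060)&(X[...,2]<.076)&(np.hypot(X[...,0]-.475,X[...,1]+.058)<.032)]
print(s['ee_pos'],len(k), cv2.minAreaRect(k[:,:2].astype(np.float32)))
E
python3 rel.py '[.4754,-.0573,.027]'
```

```text
[ 0.47387478 -0.05669518  0.11948442] 1796 ((0.4759298861026764, -0.05761794000864029), (0.03859643265604973, 0.03801843151450157), 88.14413452148438)
ee [ 0.4748 -0.0569  0.1212] units [0.003 0.001 0.471] mm [ 0.6  0.3 94.2] yaw -2.02 F [0.1 0.1 0.7] w 0.998 t 19.12 v 0.047
```

View pics/w24.png

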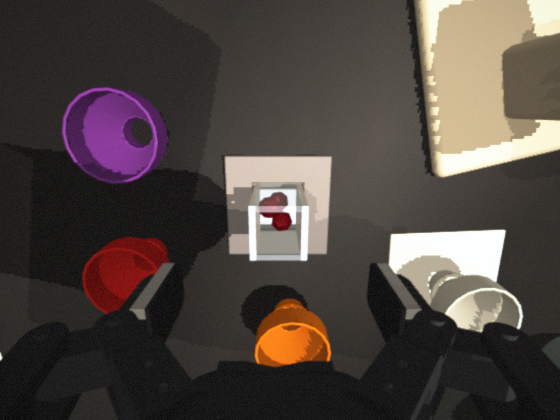

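Run:
```python
from h import *
for t in ('w21','side0','scene0','w24'):
    z=np.load(f'pics/{t}.npz'); X=z['X']; p=z['p'].astype(int)
    for nm,m in (('red',(p[...,0]>110)&(p[...,1]<60)&(p[...,2]<60)&(X[...,0]<.43)&(X[...,0]>.3)&(np.abs(X[...,1]+.08)<.08)&(X[...,2]>.03)),):
        k=X[m]; 
        if len(k)>20: print(t,nm,len(k),cv2.minEnclosingCircle(k[:,:2].astype(np.float32)),np.percentile(k[:,2],99))
```

```text
w21 red 161 ((0.3608887493610382, -0.09902669489383698), 0.029258383437991142) 0.05913440101891661
side0 red 338 ((0.36082401871681213, -0.09949906170368195), 0.031151259317994118) 0.05959185016707986
scene0 red 272 ((0.36167457699775696, -0.1006661206483841), 0.031091751530766487) 0.05826971106457861
w24 red 1137 ((0.3611711263656616, -0.09886680543422699), 0.030376650393009186) 0.05890615148585943
```

```bash
python3 -m jog '[[[0.004,0.001,0.12,0],[0.004,0.001,0.24,0],[0.004,0.001,0.34,0],[0.004,0.001,0.42,0],[0.004,0.001,0.46,0],[0.004,0.001,0.46,0],[0.004,0.001,0.46,0]]]' 0.3 20; python3 rel.py '[.4756,-.0575,.027]'
```

```text
clock: 19.7
ee_pos: [0.477, -0.0576, 0.0309]
tcp_rot: [[0.999, -0.038, 0.003], [-0.038, -0.999, -0.002], [0.003, 0.002, -1.0]]
force: [0.9, 0.8, 0.6]
gripper_width: 0.703
ee [ 0.477  -0.0576  0.0309] units [-0.007 -0.     0.019] mm [-1.4 -0.1  3.9] yaw -2.19 F [0.9 0.8 0.6] w 0.703 t 19.7 v 0.011
```

```bash
python3 -m jog '[[[-0.007,0,0.018,0],[-0.007,0,0.018,0]]]' 0.35 20 | tail -1;  python3 -m jog '[[[0,0,0,0],[0,0,0,0],[0,0,0,0],[0,0,0,0],[0,0,0,0]]]' 0.75 25; python3 rel.py '[.4756,-.0575,.027]'
```

```text
gripper_width: 0.65
clock: 20.28
ee_pos: [0.4753, -0.0575, 0.0269]
tcp_rot: [[0.999, -0.039, 0.003], [-0.039, -0.999, -0.002], [0.003, 0.002, -1.0]]
force: [-1.4, 0.2, 7.3]
gripper_width: 0.438
ee [ 0.4753 -0.0575  0.0269] units [ 0.001  0.    -0.   ] mm [ 0.3  0.  -0.1] yaw -2.26 F [-1.4  0.2  7.3] w 0.438 t 20.28 v 0.002
```

```bash
python3 -m jog '[[[0,0,-0.03,0],[0,0,-0.08,0],[0,0,-0.14,0],[0,0,-0.2,0],[0,0,-0.25,0],[0,0,-0.25,0]]]' 0.75 25
python3 - <<'E'
from h import *
p,d,X,s=snap('wrist','w25'); print(s['ee_pos'],s['force'])
p,d,X,s=snap('side','s4'); cv2.imwrite('pics/s4c.png',cv2.resize(p[120:300,230:430,::-1],None,fx=4,fy=3.3,interpolation=2)[:600])
E
```

```text
clock: 20.78
ee_pos: [0.4759, -0.0576, 0.0784]
tcp_rot: [[0.999, -0.039, 0.005], [-0.039, -0.999, -0.002], [0.005, 0.002, -1.0]]
force: [1.3, -0.2, -0.9]
gripper_width: 0.441
[ 0.47586888 -0.0575929   0.07836062] [ 1.31044626 -0.20883013 -0.88795885]
```

View pics/w25.png

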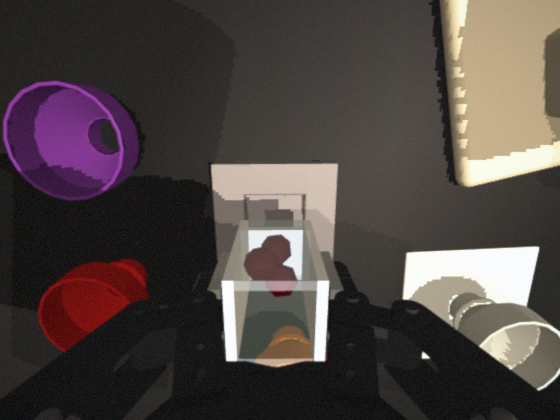

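View pics/s4c.png

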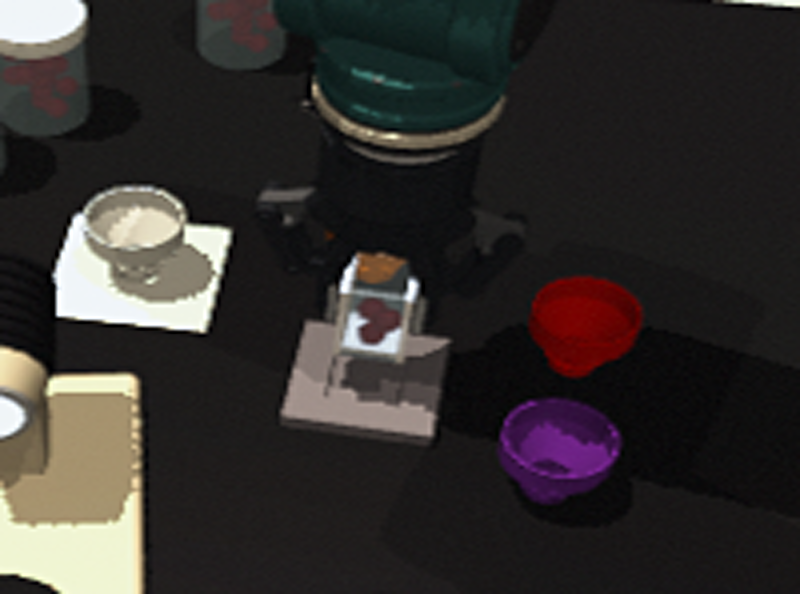

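```bash
cat > cell.py <<'E'
import sys
from h import *
np.set_printoptions(precision=4,suppress=True)
p,d,X,s=snap('wrist',sys.argv[1]); R=s['tcp_rot'];e=s['ee_pos']
Y=(X-e)@R; pi=p.astype(int)
# top rim: bright pts near tool z between -.055..-.03
m=(np.abs(Y[...,0])<.026)&(np.abs(Y[...,1])<.03)&(Y[...,2]<-.035)&(Y[...,2]>-.06)
h,b=np.histogram(Y[m][:,2],bins=np.arange(-.06,-.03,.001)); print(h)
k=m&(np.abs(Y[...,2]-(b[h.argmax()]+.0005))<.0025)
q=Y[k]; c,wh,a=cv2.minAreaRect(q[:,:2].astype(np.float32)); zt=np.median(q[:,2])
print('rim tool: c',c,'size',wh,'ang',a,'z',zt,'n',len(q))
mid=np.array([c[0],c[1],zt+.032]); print('mid tool',mid,'mid world',R@mid+e,'tool z axis',R[:,2],'t',s['clock'])
yaw=np.degrees(np.arctan2(R[1,0],R[0,0])); print('tool yaw',yaw)
E
python3 cell.py w26
```

```text
[  38   83  112  100   81   96   89   74   65   76   66   81   75   65
   48  132 1295 1874  518  411  423  561  400  349  314    0    0    0
    0]
rim tool: c (-1.4455989003181458e-05, 8.440949022769928e-05) size (0.039321210235357285, 0.05183098092675209) ang 89.95263671875 z -0.04271467571874078 n 4230
mid tool [-0.      0.0001 -0.0107] mid world [ 0.475  -0.0575  0.0873] tool z axis [ 0.0031 -0.0017 -1.    ] t 20.8833
tool yaw -2.2626989367804224
```

```bash
python3 -m jog '[[[0,0,-0.1,-0.05],[0,0,-0.25,-0.15],[0,0,-0.4,-0.25],[0,0,-0.55,-0.35],[0,0,-0.7,-0.45],[0,0,-0.8,-0.5],[0,0,-0.87,-0.503],[0,0,-0.87,-0.503]]]' 0.75 25 >/dev/null; python3 rel.py '[.6343,.1712,.25]'
```

```text
ee [ 0.4754 -0.0573  0.2521] units [ 1.017 -0.95   0.012] mm [ 203.5 -189.9    2.4] yaw 12.16 F [-0.3  1.  -0.9] w 0.443 t 21.6 v 0.079
```

```bash
python3 -m jog '[[[0.05,-0.05,0,0],[0.15,-0.14,0,0],[0.28,-0.26,0,0],[0.41,-0.38,0,0],[0.54,-0.5,0,0],[0.66,-0.62,0,0],[0.74,-0.7,0,0],[0.76,-0.71,0,0]]]' 0.75 25 >/dev/null; python3 rel.py '[.6343,.1712,.25]'
python3 - <<'E'
from h import *
snap('side','s5')
E
```

```text
ee [0.5942 0.1168 0.2477] units [ 0.254 -0.223 -0.012] mm [ 50.8 -44.6  -2.4] yaw 12.28 F [ 0.6  1.1 -1.3] w 0.443 t 22.27 v 0.093
```

View pics/s5.png

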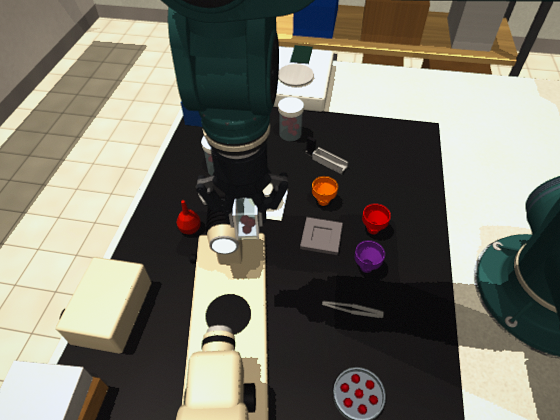

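```bash
python3 -m jog '[[[0.1,-0.08,0,0],[0.2,-0.17,0,0],[0.25,-0.22,0,0],[0.25,-0.22,0,0],[0.25,-0.22,0,0]]]' 0.75 25 >/dev/null; python3 rel.py '[.6343,.1712,.1193]'
python3 - <<'E'
from h import *
np.set_printoptions(precision=4,suppress=True)
th=np.radians(12.2); M=np.array([[np.cos(th),np.sin(th)],[-np.sin(th),np.cos(th)]]) # world->micro
B=np.array([.6343,.1712])
for t in ('side0','s3'):
    z=np.load(f'pics/{t}.npz'); X=z['X']; p=z['p'].astype(int)
    m=np.zeros(p.shape[:2],bool); m[232:258,205:242]=1
    m&=(p.min(-1)>190)&(X[...,2]>.09)&(X[...,2]<.165)
    q=X[m]; l=(q[:,:2]-B)@M.T
    print(t,'lens n',len(q),'mean local',l.mean(0),'z',q[:,2].mean(),'rng',l.min(0),l.max(0),q[:,2].min(),q[:,2].max())
for t in ('scene0','w1','side0','w12'):
    z=np.load(f'pics/{t}.npz'); X=z['X']
    l=(X[...,:2]-B)@M.T
    for nm,lo,hi in (('lamp',-.2,-.07),('obj',.07,.13)):
        m=(l[...,1]>lo)&(l[...,1]<hi)&(np.abs(l[...,0])<.08)&(X[...,2]>.06)&(X[...,2]<.2)
        if m.sum()>60:
            k=X[m]; L=l[m]; print(t,nm,m.sum(),'x',np.percentile(L[:,0],[1,99]),'y',np.percentile(L[:,1],[1,99]),'z',np.percentile(k[:,2],[1,99]))
E
```

```text
ee [0.6325 0.1668 0.2491] units [ 0.013 -0.021  0.649] mm [  2.6  -4.2 129.8] yaw 12.15 F [-0.2 -0.9 -1.4] w 0.443 t 22.73 v 0.022
side0 lens n 337 mean local [ 0.0005 -0.0845] z 0.13730059156859392 rng [-0.0223 -0.0981] [ 0.0216 -0.0802] 0.10812619411641256 0.16031989104967018
s3 lens n 336 mean local [ 0.0004 -0.0844] z 0.1372942834193882 rng [-0.0224 -0.0986] [ 0.0216 -0.0805] 0.10759193207058418 0.16150414993324738
scene0 lamp 1768 x [-0.0332  0.0364] y [-0.1858 -0.0859] z [0.063 0.166]
scene0 obj 524 x [-0.0235  0.0274] y [0.0828 0.1299] z [0.111  0.1566]
w1 obj 180 x [-0.0265 -0.0192] y [0.1213 0.1298] z [0.1133 0.139 ]
side0 lamp 1951 x [-0.0362  0.0338] y [-0.1777 -0.0812] z [0.069  0.1675]
side0 obj 721 x [-0.0263  0.0239] y [0.0871 0.1292] z [0.1326 0.1583]
w12 lamp 14030 x [-0.036   0.0218] y [-0.183  -0.0848] z [0.0651 0.1669]
```

```bash
python3 -m jog '[[[0.013,-0.021,0.06,0],[0.013,-0.021,0.16,0],[0.013,-0.021,0.28,0],[0.013,-0.021,0.4,0],[0.013,-0.021,0.5,0],[0.013,-0.021,0.58,0],[0.013,-0.021,0.62,0],[0.013,-0.021,0.62,0]]]' 0.75 25; python3 rel.py '[.6343,.1712,.1193]'
```

```text
clock: 23.4
ee_pos: [0.6334, 0.1705, 0.1248]
tcp_rot: [[0.978, 0.209, -0.001], [0.209, -0.978, -0.002], [-0.001, 0.002, -1.0]]
force: [-1.1, 0.3, -1.4]
gripper_width: 0.443
ee [0.6334 0.1705 0.1248] units [ 0.005 -0.002  0.028] mm [ 1.  -0.5  5.5] yaw 12.09 F [-1.1  0.3 -1.4] w 0.443 t 23.4 v 0.06
```

```bash
python3 -m jog '[[[0.004,-0.002,0.02,0],[0.004,-0.002,0.026,0],[0.004,-0.002,0.026,0],[0.004,-0.002,0.026,0],[0.004,-0.002,0.026,0]]]' 0.75 25; python3 rel.py '[.6343,.1712,.1193]'; python3 cell.py w27
python3 - <<'E'
from h import *
p,d,X,s=snap('side','s6'); cv2.imwrite('pics/s6c.png',cv2.resize(p[180:380,160:360,::-1],None,fx=3,fy=3,interpolation=2))
p,d,X,s=snap('scene','c6')
th=np.radians(12.2); M=np.array([[np.cos(th),np.sin(th)],[-np.sin(th),np.cos(th)]])
E
```

```text
clock: 23.82
ee_pos: [0.6358, 0.1723, 0.1218]
tcp_rot: [[0.978, 0.21, 0.003], [0.21, -0.978, -0.001], [0.003, 0.002, -1.0]]
force: [0.0, 0.2, -1.1]
gripper_width: 0.442
ee [0.6358 0.1723 0.1218] units [-0.008  0.004  0.012] mm [-1.7  0.8  2.5] yaw 12.15 F [ 0.   0.2 -1.1] w 0.442 t 23.82 v 0.003
[  43   93   87  109   77   85   88   87   72   69   78   67   74   71
   50   98 1229 1942  572  380  423  549  410  353  335    0    0    0
    0]
rim tool: c (0.00022514723241329193, 7.354468107223511e-05) size (0.038989000022411346, 0.051941800862550735) ang 89.01405334472656 z -0.042670788434900346 n 4221
mid tool [ 0.0002  0.0001 -0.0107] mid world [0.636  0.1723 0.1325] tool z axis [ 0.0032 -0.0014 -1.    ] t 23.8167
tool yaw 12.151364366545746
```

View pics/s6c.png

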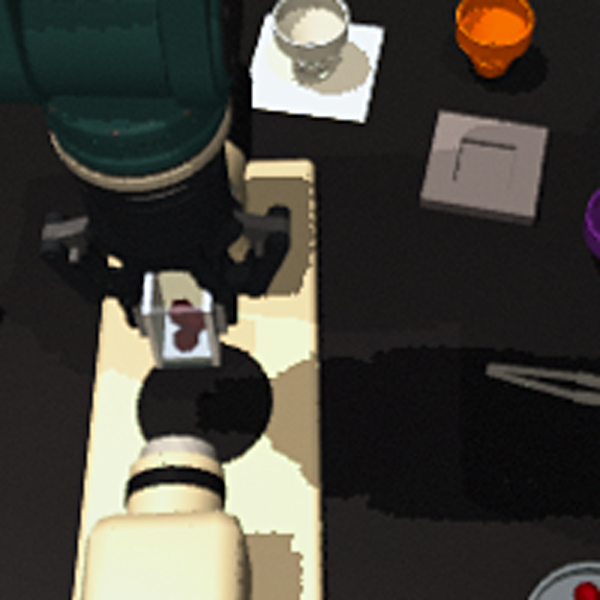

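View pics/c6.png

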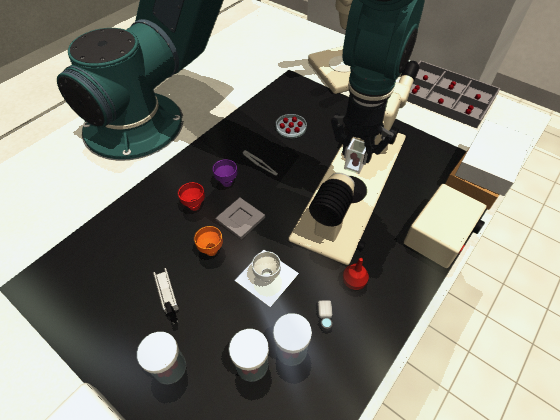

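View pics/w27.png

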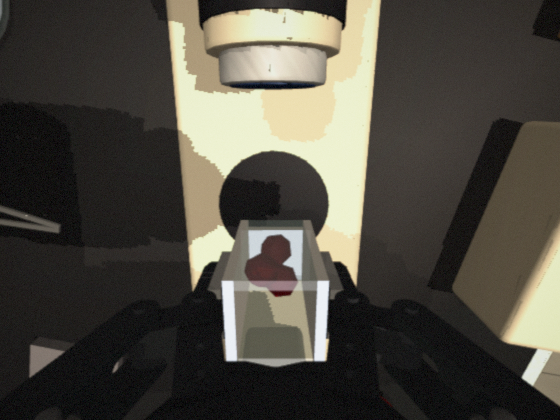

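```bash
python3 -m jog '[[[-0.007,0.003,0.013,0],[-0.007,0.003,0.013,0],[-0.007,0.003,0.013,0],[-0.007,0.003,0.013,0],[-0.007,0.003,0.013,0],[-0.007,0.003,0.013,0]]]' 0.75 25 >/dev/null; python3 rel.py '[.6345,.1711,.1193]';python3 -m jog '[[[0,0,0,0],[0,0,0,0],[0,0,0,0],[0,0,0,0]]]' 0.75 25 >/dev/null; python3 rel.py '[.6345,.1711,.1193]'
```

```text
ee [0.6343 0.1714 0.1187] units [ 0.001  0.002 -0.003] mm [ 0.1  0.4 -0.6] yaw 12.15 F [ 0.7 -0.4 -0.7] w 0.44 t 24.47 v 0.002
ee [0.6343 0.1714 0.1187] units [ 0.001  0.002 -0.003] mm [ 0.2  0.3 -0.6] yaw 12.15 F [ 0.5  0.2 -1.1] w 0.44 t 24.8 v 0.001
```

```bash
python3 cell.py w28 | tail -2
python3 - <<'E'
from h import *
np.set_printoptions(precision=4,suppress=True)
th=np.radians(12.2); M=np.array([[np.cos(th),np.sin(th)],[-np.sin(th),np.cos(th)]]);B=np.array([.6343,.1714])
X=np.load('pics/w28.npz')['X']; l=(X[...,:2]-B)@M.T
m=(l[...,1]>.07)&(l[...,1]<.11)&(np.abs(l[...,0])<.05)&(X[...,2]>.09)
L=l[m]; print('obj rel cell: x',np.percentile(L[:,0],[1,99]),'y',np.percentile(L[:,1],[0,1]),'z',np.percentile(X[m][:,2],[1,99]),m.sum())
E
python3 -c "
from bench import robot
print(robot.close_job())"
```

```text
mid tool [ 0.0002  0.0002 -0.0107] mid world [0.6345 0.1712 0.1294] tool z axis [ 0.0024 -0.0015 -1.    ] t 24.8
tool yaw 12.145406219865382
obj rel cell: x [-0.023   0.0248] y [0.0855 0.0856] z [0.1257 0.1567] 11289
the job is handed in; nothing more can be done
None
```

The job is done and handed in at about 25 s. The cell, with all three garnets in it, is held upright in the microscope beam. I saw no bumped microscope or disturbed bystanders in the last pictures.

- **Scoop:** The moves cannot tilt the tool. I gripped the tab lightly at its top over the funnel and eased the grip until the scoop pivoted nose-down to about 45°. The stones rolled out, and I pressed the scoop flat again on the bench where it started. My first try at easing the grip, 10 mm above the bench, let the scoop drop flat, but no stone was lost.
- **Funnel:** It stands upright on the white pad.
- **Cell:** I gripped it by the two frosted sides only. In the last wrist picture its centre is at (0.6345, 0.1712, 0.129). The beam point I measured is about (0.6345, 0.171, 0.130). The cell's yaw is 12.1° against the microscope's 12.2°, and the tilt is under 0.2°. The objective measured 85.5 mm away and centred across the beam to within about 1 mm.

**Disagreements and a scare:**
- My estimates of the beam point (base plate, dark disk, lamp lens) differed by up to 2 mm, and I used a point between them.
- Early on I tested the arm's outer reach in free air. It hit a joint's range limit (1.368 of 1.37), and the measured force rose to about 114 N, under the 120 N limit, before I backed off.

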